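# Seat the lantern hubs by feel and close the stand with the keeper board

### The job

Set each end hub that is on the bench into a well of its own in the wooden stand and turn it until the cross pins hidden under it drop into their slots and its flange sits flush on the rim. Then lay the keeper board flat across the stand's two end posts, between their cheeks, over the hubs; the board lies at the bottom of the stack of two cartons, so slide it out from under them and leave the cartons standing one on the other by the bench dogs, without lifting or toppling them. Leave the glue stick standing.

Things in the scene. Friction and masses are not known exactly. Their poses are not given: they have to be found in the camera images.
- stand: Fixed wooden stand, 94 x 330 mm, long axis its y, origin at the centre of its underside. Rim (top face) at z 24 mm, three round wells in it. End posts at y = +-150 mm, 22 mm thick along y, flat tops at z 61 mm; on each, two cheeks 74 mm apart (along x) stand 12 mm higher, and the board goes between them. A hub's bar tops out at 58 mm when home, 65 mm when not.
- well_1 (a point): Mouth centre, at rim height (24 mm), of the well at the stand's y = -85 mm. Each well is 53.5 mm wide; 11 mm down is a seat with a cross slot (one arm long, one short) 13 mm wide, 9 mm deep, at an unknown angle, another in each well. A hub set in rests with its pins on the seat, its origin 13 mm above the stand's underside.
- well_2 (a point): As well_1, the middle well (y = 0). Turned until its long pin is within about 0.1 rad of the long slot (there are two such angles, half a turn apart, so a quarter turn each way or half a turn one way always finds it), a hub can sink the last 7 mm: then its flange lies on the rim and its origin is 6 mm above the stand's underside (home).
- well_3 (a point): As well_1, the well at the stand's y = +85 mm.
- hub_a: Turned wooden hub, 100 g; may be absent. Origin on its axis at its underside. Below, a cross of two 8 mm round steel pins, 46 and 26 mm long (z 0-8 mm); shank 48 mm wide (to z 18); flange 62 mm wide (z 18-26); on top a grip bar 48 mm long (x), 14 mm wide (y), z 26-52. The pins' angle to the bar is unknown and differs from hub to hub. Starts upright.
- hub_b: Another hub, in all like hub_a (the pins under it at another unknown angle to its bar); may be absent.
- hub_c: Another hub, in all like hub_a (the pins under it at another unknown angle to its bar); may be absent.
- keeper_board: Plain plywood board, 60 mm wide (x), 330 mm long (y), 12 mm thick, 120 g; origin at the centre of its underside, either end may go either way. Starts flat on the bench under the lower carton, which stands on the last 100 mm of its +y end; about 200 mm of it stick out past the bench dogs.
- bench_dogs: Two smooth steel blocks fixed to the bench, one each side of the board, each 40 (x) by 22 (y) by 28 mm high, at x = +-64, y = -60 mm from the origin, which is at bench level under the middle of the cartons. They hold the cartons back while the board is drawn out between them along this body's -y; it must travel about 110 mm to be clear of the cartons.
- paste_box: Lower printed carton, 90 mm (its x) by 167 mm (its y), 56 mm high, 120 g, origin at the centre of its underside. Starts on the board, long side across it.
- skewer_box: Upper narrow printed carton, 32 mm (x) by 157 mm (y), 62 mm high, 70 g, origin at the centre of its underside; stands crosswise on the lower carton, along the board, and overhangs it by 34 mm at both ends.
- glue_stick: White glue stick standing on the bench, 21 mm thick, 89 mm high, origin at its foot; a bystander.
Things that resemble listed ones, but are neither listed nor needed, are in the scene too. What is shaped like the hub_b but blue, green or purple is not meant.

How it is judged:
By the outcome, as a careful person would: the job done as asked, in the order asked, and still so for the second after the job is handed in, with the robot touching nothing.
Of hub_a, hub_b, hub_c only 2 to 3 are there at a start; the rules pass over those that are not, and their reading is None.
At some moment in a run one of hub_a, hub_b, hub_c may be knocked a few centimetres aside while the robot is not near it.
It also fails if it takes over 210 s, if anything falls off the work surface, if the arm or the gripper's body presses on something with over 40 N, if the wrist force passes 120 N, or if a joint passes its speed limit or range.

### The arm

A 6-joint arm with a two-finger parallel gripper is mounted at the origin on a cart in front of the work surface, level with it; the furniture and walls round the work are solid. World frame = base frame: x ahead of the robot, y to its left, z up, the work surface at z = 0. Lengths are in m, angles in rad, forces in N, time in s.
With the tool pointing down it reaches from about 0.35 to 0.975 m from the base axis. Payload 4.9 kg.
Tool frame: the origin (TCP) lies at the very end of the fingers, on their centre line; the grasp point (between the pads) lies 19 mm behind it; z points along the fingers, y is the line along which they close (so a half turn about z gives the same grasp; the last joint's range is limited). The gripper opens to 85 mm and grips with 20 to 120 N. Pads are 22 mm wide; open, the fingers measure 114 mm over their backs; the gripper's body (76 mm by 85 mm) begins 54 mm behind the grasp point. The pads swing forward as they close: fully open they stand 13 mm farther back than shut.
Start: joints at [-0.119, 0.053, 1.613, -0, 1.476, -0.119], TCP at [0.625, 0, 0.231] pointing down, gripper open.
Joint ranges: [-3.01, 3.01], [-1.01, 2.22], [0.06, 2.58], [-1.02, 4.17], [0.09, 2.62], [-3.14, 3.14]. Speed limits (rad/s): [2.57, 2.57, 3.14, 3.14, 3.14, 3.14].

### API

Orientations are given as a unit quaternion [w, x, y, z].
In Python, from plant import state, optics, ticket, nets gives the robot as it stands. The module is installed in compiled form; this text tells all that it offers.
- The arm moves only by the shell command python3 -m inch 'ROWS' [OPENING]. ROWS is JSON, a list of rows, each an object of numbers: "dx", "dy", "dz": the shift along the tool's x, y, z as a fraction of full scale; "rx", "ry", "rz": the turn, a rotation vector about the tool's x, y, z as a fraction of full scale. In form: [{"dx": .., "dy": .., "dz": .., "rx": .., "ry": .., "rz": ..}, ...]. A call has 1 to 5 rows; each row is the pose to reach, as a shift and turn from the pose commanded when the call began, along the tool's axes at that moment; what a row does not reach only later rows make up. Full scale, the value 1, is 0.8 m for a shift and 1.5 rad for a turn. A row lasts 1/10 s, in which the tool goes at most 50 mm and 8.59 degrees, less where a joint would pass 70% of its speed; a pose out of reach is approached as far as the arm can. A call with a number of a shift or a turn outside -1 to 1 is refused whole. A call with a gripper value outside its range is refused whole. OPENING is the opening, from -1 (shut) to 1 (fully open), set as the call begins (- or left out, the last holds). The fingers move at their own pace and stop on an object; the grip force is fixed at half the most. Time passes only in rows, so rows that repeat a pose let the fingers close. It gives the time, the measured TCP pose, the force, the opening and the grip force at its end, in the units of the state.
- state(): the state, without advancing time (a new reading comes with each control period).
- optics.grab_frame(name): name is "scene" or "side" or "wrist"; returns the picture (384x512x3 uint8, red, green, blue); there is no depth.
- optics.camera_info(name): a dict with "fx", "fy", "cx", "cy" (pixels), "R" (3x3) and "t" (3): a world point X has camera coordinates R X + t. Camera axes: x right, y down, z forward; pixel columns grow to the right and rows downward; lengths in m; the calibration is good to about 2 mm. A picture is of the moment at which its call begins: read the wrist's pose just before it. camera_info takes no time and is no camera call; for the wrist camera it gives the pose at the moment of the call.
- ticket.job_done(): hands the job in; it is judged then, once.
Trained networks look in the newest picture that a camera, given by its name, has taken for a name from the list of things; names that differ only in an ending like _2 or _b are one class to them, and where a whole thing is asked for, a point or a joint stands for the part that bears it (a point fixed in the world has none). Each returns a list of dicts, best first, with "confidence" (0 to 1); they miss things now and then, are a little off and sometimes report something else, mostly with a low value. They report only what shows in the picture. A call takes as long as a camera call. They do not tell look-alikes from the thing itself.
- nets.boxes_of(camera, name): "bbox" ([centre column, centre row, width, height] in pixels, round what is visible of it).
- nets.outline_of(camera, name): "pixels" (384x512 bool, what is visible of it) and "bbox" ([centre column, centre row, width, height] in pixels, round what is visible of it).
The state is a dict: "time": time; "joint_pos": joint angles; "joint_vel": joint speeds; "joint_efforts": joint torques, N m; "tool_pos": TCP position; "tool_rot": TCP orientation; "contact_force": force on the tool from outside, world axes, zero at the start; "ft_torque": the same for the moment, N m; "gripper_width": opening from 0.0 (shut) to 1.0 (fully open); "grasp_force": force on a finger pad.
Only numpy, scipy, OpenCV 4.12 (cv2) and the standard library are available. Lean on these libraries where they do the work, as an engineer would, in place of code of your own. Each camera call takes 0.05 s, during which the arm holds its last target. There are 200 camera calls.

## Working session

There is one attempt and no reset: what is moved stays moved. The work goes in short steps, Python scripts to look and compute and a shell command to move; the robot and the scene stay as the last step left them, time stands still between calls to the robot, and variables do not carry over. Pictures are saved under pics/ and viewed, at most 14 in all, crops included, and the job is handed in when it is done.

```bash
mkdir -p pics; python3 - <<'E'
from plant import state, optics, nets
import cv2, numpy as np
a=optics.grab_frame("scene");b=optics.grab_frame("side");
cv2.imwrite("pics/scene0.png",cv2.resize(a[:,:,::-1],(800,600)))
cv2.imwrite("pics/side0.png",cv2.resize(b[:,:,::-1],(800,600)))
for c in("scene","side"):
    for n in("hub_a","stand","keeper_board","paste_box","skewer_box","bench_dogs","glue_stick"):
        print(c,n,[(np.round(d["bbox"]).astype(int).tolist(),round(d["confidence"],2)) for d in nets.boxes_of(c,n)])
for c in("scene","side"):
    i=optics.camera_info(c);R=np.array(i["R"]);print(c,i["fx"],i["cx"],i["cy"],(-R.T@i["t"]).round(3),R.round(2).tolist())
print(state())
E
```

```text
scene hub_a [([270, 363, 34, 32], 0.94), ([267, 246, 24, 18], 0.89), ([262, 313, 26, 27], 0.81), ([312, 309, 26, 26], 0.77), ([317, 255, 24, 26], 0.72), ([353, 251, 23, 21], 0.68)]
scene stand [([297, 186, 89, 97], 0.57)]
scene keeper_board [([209, 179, 47, 50], 0.74)]
scene paste_box [([187, 139, 56, 44], 0.83)]
scene skewer_box [([186, 128, 30, 42], 0.94)]
scene bench_dogs [([191, 155, 47, 27], 0.61), ([299, 189, 88, 92], 0.46), ([208, 177, 47, 50], 0.35)]
scene glue_stick [([373, 278, 17, 28], 0.51)]
side hub_a [([301, 169, 18, 20], 0.65), ([269, 184, 14, 14], 0.53), ([309, 162, 13, 15], 0.48), ([209, 200, 54, 57], 0.46)]
side stand [([208, 200, 61, 61], 0.55)]
side keeper_board [([252, 252, 45, 76], 0.64)]
side paste_box [([243, 262, 69, 42], 0.66)]
side skewer_box [([241, 243, 25, 54], 0.8), ([278, 164, 11, 10], 0.59)]
side bench_dogs [([277, 258, 1, 8], 0.43)]
side glue_stick []
scene 384.06890140364067 253.46182428727548 194.56911410628848 [ 0.133 -0.65   0.868] [[0.86, -0.51, 0.01], [-0.37, -0.64, -0.67], [0.35, 0.57, -0.74]]
side 354.97498089797466 254.10919471347185 192.26577084704604 [0.286 1.048 0.657] [[-0.98, -0.19, -0.0], [-0.09, 0.47, -0.88], [0.17, -0.86, -0.48]]
{'time': 0.8, 'joint_pos': array([-1.19002170e-01,  5.26768819e-02,  1.61288421e+00, -1.90437749e-05,
        1.47601487e+00, -1.19014178e-01]), 'joint_vel': array([-0.00040191, -0.0006879 ,  0.0011624 ,  0.00011188, -0.00027434,
        0.00011533]), 'joint_efforts': array([ 2.98103914e-04, -3.93636632e+01, -3.70442426e+01, -2.26799801e-05,
        1.88256822e-04,  1.18498730e-05]), 'tool_pos': array([ 6.24983395e-01, -4.29148025e-06,  2.31327361e-01]), 'tool_rot': array([ 1.24199168e-05,  7.07101899e-01,  7.07111664e-01, -2.29214064e-06]), 'contact_force': array([ 0.0861084 , -1.12687611, -0.72374864]), 'ft_torque': array([-0.01588783,  0.0787007 , -0.00380638]), 'grasp_force': 0.0, 'gripper_width': 0.997983384604705}
```

View pics/scene0.png

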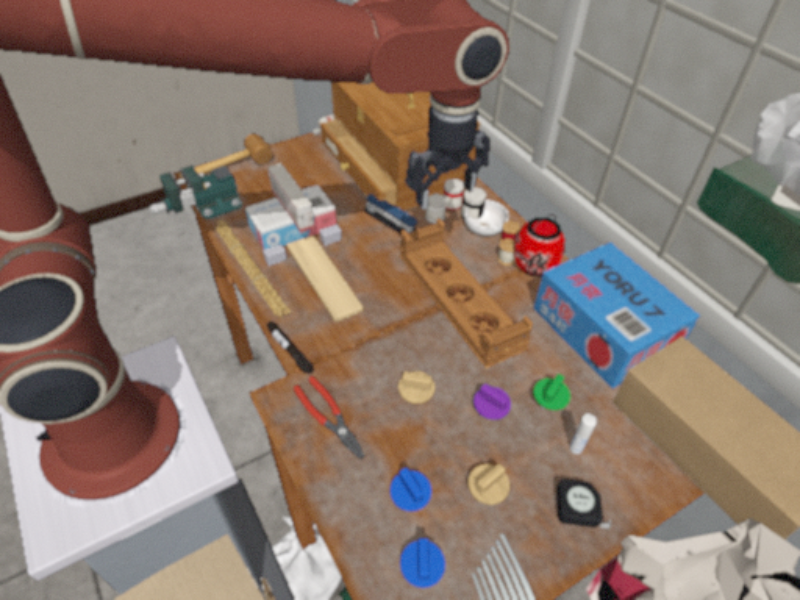

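View pics/side0.png

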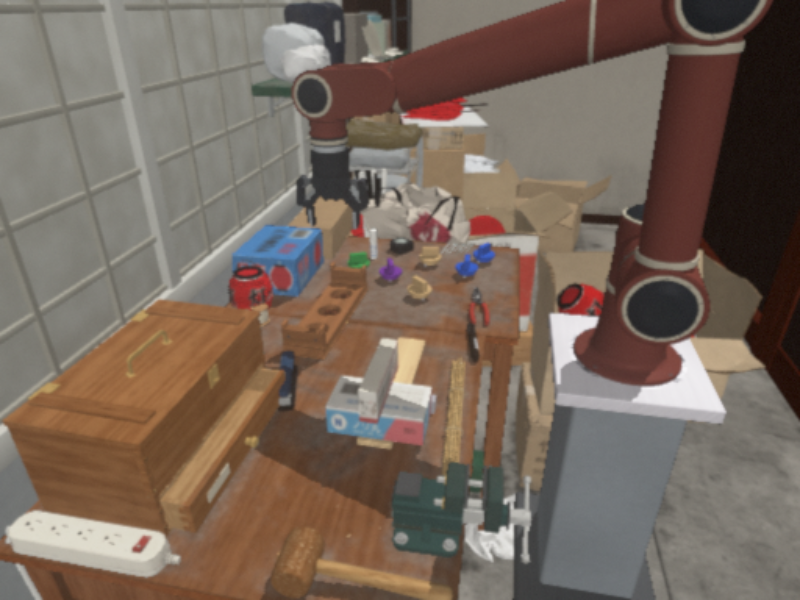

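```bash
cat > h.py <<'E'
from plant import state, optics, nets
import cv2, numpy as np, sys
from scipy.spatial.transform import Rotation as Ro
def w2(i,uv,z):
    "pixels (384x512 frame) -> world points on plane z"
    R=np.array(i["R"]);t=np.array(i["t"]);C=-R.T@t
    uv=np.atleast_2d(np.array(uv,float))
    d=np.c_[(uv[:,0]-i["cx"])/i["fx"],(uv[:,1]-i["cy"])/i["fy"],np.ones(len(uv))]@R
    return C+d*((z-C[2])/d[:,2])[:,None]
def px(i,P):
    c=np.atleast_2d(P)@np.array(i["R"]).T+i["t"];return np.c_[i["fx"]*c[:,0]/c[:,2]+i["cx"],i["fy"]*c[:,1]/c[:,2]+i["cy"]]
def yaw(): # direction of tool y (closing line) in world
    q=state()["tool_rot"];m=Ro.from_quat(q[[1,2,3,0]]).as_matrix();return np.arctan2(m[1,1],m[0,1])
def plan(x,y,z,cy=None):
    "print calls for tool-down move to x y z with closing line at angle cy (deg, world, mod 360)"
    s=state();q=s["tool_rot"];m=Ro.from_quat(q[[1,2,3,0]]);p=s["tool_pos"]
    a=yaw();b=a if cy is None else a+(np.radians(cy)-a+np.pi)%(2*np.pi)-np.pi
    tgt=lambda f:Ro.from_matrix(np.c_[[np.cos(f-np.pi/2)*-1,-np.sin(f-np.pi/2),0],[np.cos(f),np.sin(f),0],[0,0,-1]])
    d=np.array([x,y,z])-p;n=max(1,int(np.ceil(max(np.linalg.norm(d)/.2,abs(b-a)/.6))))
    for k in range(n):
        r=m.inv().apply(d/n)/.8;nx=tgt(a+(b-a)*(k+1)/n);w=(m.inv()*nx).as_rotvec()/1.5;m=nx
        print("dx %.4f dy %.4f dz %.4f rx %.4f ry %.4f rz %.4f"%(*r,*w))
def save(n,im,crop=None,s=None):
    if crop: im=im[crop[1]:crop[3],crop[0]:crop[2]]
    f=min(800/im.shape[1],600/im.shape[0]);cv2.imwrite("pics/"+n+".png",cv2.resize(im[:,:,::-1],None,fx=f,fy=f,interpolation=cv2.INTER_CUBIC))
def st():
    s=state();print("t %.2f"%s["time"],s["tool_pos"].round(4),"yaw %.1f"%np.degrees(yaw()),"F",s["contact_force"].round(1),"w %.3f gf %.1f"%(s["gripper_width"],s["grasp_force"]),"q",s["joint_pos"].round(2))
E
cat > p.py <<'E'
from h import *
st(); a=[float(v) for v in sys.argv[1:]]
if a: plan(*a)
E
python3 - <<'E'
from h import *
i=optics.camera_info("scene");k=512/800
for n,z,u in(("hub1 top",.052,(417,383)),("hub2",.052,(490,477)),("blue1",.052,(410,487)),("blue2",.052,(423,558)),("purple",.052,(493,400)),("green",.052,(553,388)),("glue top",.089,(590,419)),("w3",.024,(438,264)),("w2",.024,(460,293)),("w1",.024,(485,321)),("board near end mid",.012,(345,308)),("board far",.012,(306,245)),("dog L",.028,(274,247)),("dog R",.028,(328,230)),("upper box near bottom mid",.068+.062,(300,208)),("upper far",.13,(277,170)),("red pot",.05,(540,240)),("lo box L near top",.068,(254,247)),("lo R near",.068,(338,229))):
    print(n,w2(i,np.array(u)*k,z).round(3)[0])
plan(.6,.12,.4,0)
E
```

```text
hub1 top [ 0.46  -0.188  0.052]
hub2 [ 0.465 -0.381  0.052]
blue1 [ 0.356 -0.336  0.052]
blue2 [ 0.319 -0.429  0.052]
purple [ 0.548 -0.277  0.052]
green [ 0.647 -0.307  0.052]
glue top [ 0.636 -0.394  0.089]
w3 [0.661 0.053 0.024]
w2 [ 0.654 -0.036  0.024]
w1 [ 0.654 -0.117  0.024]
board near end mid [0.448 0.05  0.012]
board far [0.458 0.249 0.012]
dog L [0.393 0.259 0.028]
dog R [0.513 0.252 0.028]
upper box near bottom mid [0.448 0.227 0.13 ]
upper far [0.458 0.363 0.13 ]
red pot [ 0.865 -0.013  0.05 ]
lo box L near top [0.347 0.235 0.068]
lo R near [0.513 0.202 0.068]
dx 0.0750 dy -0.0156 dz -0.1054 rx 0.0000 ry 0.0000 rz 0.0000
dx 0.0750 dy -0.0156 dz -0.1054 rx 0.0000 ry 0.0000 rz 0.0000
```

```bash
python3 -m inch '[{"dx":-0.1,"dz":-0.2},{"dx":-0.1,"dz":-0.2},{"dx":-0.1,"dz":-0.2},{"dx":-0.1,"dz":-0.2},{"dx":-0.1,"dz":-0.2}]'; python3 - <<'E'
from h import *
a=optics.grab_frame("wrist");save("w1",a);st()
i=optics.camera_info("wrist");R=np.array(i["R"]);print(i["fx"],(-R.T@i["t"]).round(3),R.round(3).tolist())
print(w2(i,[(0,0),(511,0),(511,383),(0,383)],0).round(2).tolist())
for n in("hub_a","stand","glue_stick"):
        print(n,[(np.round(d["bbox"]).astype(int).tolist(),round(d["confidence"],2)) for d in nets.boxes_of("wrist",n)])
E
```

```text
t 0.85 [0.625  0.     0.2313] yaw 0.0 F [ 0.3 -0.   0.2] w 1.001 gf 0.0 q [-0.12  0.05  1.61  0.    1.48 -0.12]
280.4358472130578 [0.625 0.071 0.374] [[1.0, 0.0, 0.0], [0.0, -0.961, 0.276], [0.0, -0.276, -0.961]]
[[0.33, 0.19, 0.0], [0.92, 0.19, 0.0], [1.07, -0.38, 0.0], [0.19, -0.38, 0.0]]
hub_a [([87, 366, 37, 34], 0.85), ([203, 325, 16, 10], 0.62)]
stand [([288, 184, 99, 277], 0.62)]
glue_stick []validation failed for argument at $[0]...
```

View pics/w1.png

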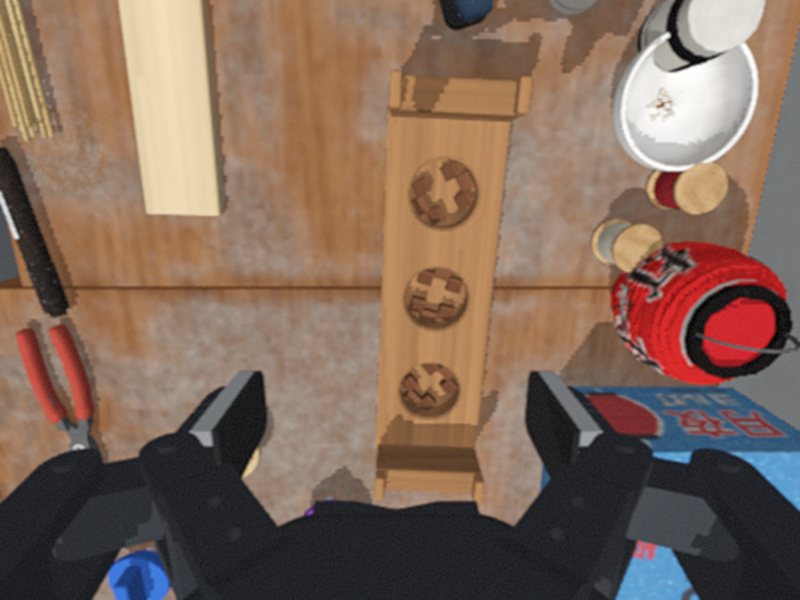

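```bash
python3 -m inch '[{"dx":-0.1,"dy":-0.05,"dz":-0.2,"rx":0,"ry":0,"rz":0},{"dx":-0.1,"dy":-0.05,"dz":-0.2,"rx":0,"ry":0,"rz":0},{"dx":-0.1,"dy":-0.05,"dz":-0.2,"rx":0,"ry":0,"rz":0},{"dx":-0.1,"dy":-0.05,"dz":-0.2,"rx":0,"ry":0,"rz":0},{"dx":-0.1,"dy":-0.05,"dz":-0.2,"rx":0,"ry":0,"rz":0}]'; python3 - <<'E'
from h import *
i0=dict(optics.camera_info("wrist"))
# calibration for previous picture: camera at known pose
R=np.array([[1,0,0],[0,-.961,.276],[0,-.276,-.961]]);i0["R"]=R;i0["t"]=-R@[.625,.071,.374];k=.64
for u,z in(((443,192),.024),((436,297),.024),((430,388),.024),((390,70),.073),((528,80),.073),((377,497),.073),((482,500),.073),((147,214),.012),((219,214),.012),((121,0),.012),((209,0),.012)): print(u,w2(i0,np.array(u)*k,z)[0].round(4))
a=optics.grab_frame("wrist");save("w2",a);st()
i=optics.camera_info("wrist");R=np.array(i["R"]);print(i["fx"],(-R.T@i["t"]).round(3))
for n in("hub_a","stand","glue_stick"):
        print(n,[(np.round(d["bbox"]).astype(int).tolist(),round(d["confidence"],2)) for d in nets.boxes_of("wrist",n)])
E
```

```text
time: 1.5
tool_pos: [0.5859, -0.082, 0.3986]
tool_rot: [0.005, 0.708, 0.706, 0.003]
contact_force: [0.8, -0.1, 1.3]
gripper_width: 1.0
grasp_force: 0.0
(443, 192) [0.662 0.057 0.024]
(436, 297) [ 0.6588 -0.0276  0.024 ]
(430, 388) [ 0.6556 -0.111   0.024 ]
(390, 70) [0.6217 0.1327 0.073 ]
(528, 80) [0.7079 0.127  0.073 ]
(377, 497) [ 0.61   -0.1844  0.073 ]
(482, 500) [ 0.6963 -0.1873  0.073 ]
(147, 214) [0.4229 0.0392 0.012 ]
(219, 214) [0.4815 0.0392 0.012 ]
(121, 0) [0.4279 0.1907 0.012 ]
(209, 0) [0.4911 0.1907 0.012 ]
t 1.55 [ 0.5856 -0.081   0.3951] yaw -0.1 F [ 0.3  0.  -0.9] w 0.995 gf 0.0 q [-0.26 -0.08  1.47  0.    1.74 -0.26]
280.4358472130578 [ 0.584 -0.01   0.538]
hub_a [([187, 196, 32, 30], 0.98), ([239, 245, 28, 32], 0.93), ([286, 257, 27, 26], 0.82), ([198, 289, 27, 26], 0.57)]
stand [([297, 113, 72, 206], 0.56), ([275, 302, 10, 34], 0.2)]
glue_stick [([275, 303, 14, 36], 0.58)]
```

View pics/w2.png

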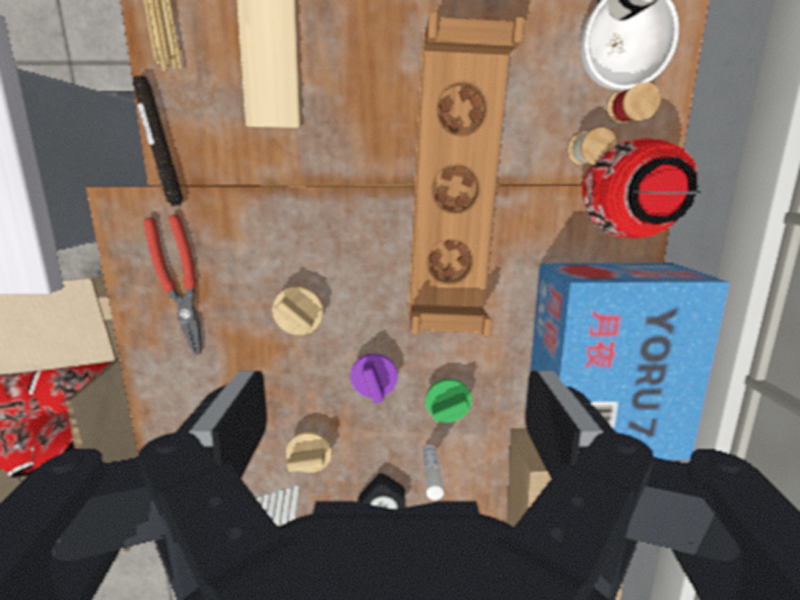

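```bash
python3 - <<'E'
from h import *
i=optics.camera_info("wrist");k=.64
for n,us,z in(("hub1",((281,291),(317,325)),.052),("hub2",((288,461),(328,456)),.052)):
    P=w2(i,np.array(us)*k,z);d=P[1]-P[0];print(n,P.mean(0).round(4),np.degrees(np.arctan2(d[1],d[0])),np.linalg.norm(d))
plan(.46,-.15,.22,0)
E
```

```text
hub1 [ 0.4731 -0.1573  0.052 ] -46.352641054871036 0.05632466991907441
hub2 [ 0.4723 -0.3576  0.052 ] 8.329750163573975 0.051903549430714166
dx -0.0441 dy -0.0776 dz 0.1059 rx -0.0020 ry -0.0006 rz 0.0001
dx -0.0440 dy -0.0779 dz 0.1058 rx 0.0000 ry 0.0000 rz 0.0001
```

```bash
python3 -m inch '[{"dx":-0.05,"dy":-0.155,"dz":0.21,"rx":0,"ry":0,"rz":0},{"dx":-0.05,"dy":-0.155,"dz":0.21,"rx":0,"ry":0,"rz":0},{"dx":-0.05,"dy":-0.155,"dz":0.21,"rx":0,"ry":0,"rz":0},{"dx":-0.05,"dy":-0.155,"dz":0.21,"rx":0,"ry":0,"rz":0},{"dx":-0.05,"dy":-0.155,"dz":0.21,"rx":0,"ry":0,"rz":0}]' >/dev/null; python3 -m inch '[{"dx":0,"dy":0,"dz":0,"rx":0,"ry":0,"rz":0},{"dx":0,"dy":0,"dz":0,"rx":0,"ry":0,"rz":0},{"dx":0,"dy":0,"dz":0,"rx":0,"ry":0,"rz":0}]'; cat > hub.py <<'E'
from h import *
# find wooden hubs in wrist image and give flange circle and bar
name=sys.argv[1]
i=optics.camera_info("wrist");a=optics.grab_frame("wrist");save(name,a);st()
print(state()["tool_rot"].round(4))
for d in nets.outline_of("wrist","hub_a"):
    m=d["pixels"];c=np.median(a[m],0) if m.any() else 0
    ys,xs=np.nonzero(m);(cx,cy),(w,h),an=cv2.minAreaRect(np.c_[xs,ys].astype(np.float32))
    print(round(d["confidence"],2),"col",c,"box",np.round(d["bbox"]).tolist(),"centre@22mm",w2(i,[(d["bbox"][0],d["bbox"][1])],.03)[0].round(4))
E
python3 hub.py h1
```

```text
time: 2.5
tool_pos: [0.4632, -0.1203, 0.2262]
tool_rot: [0.002, 0.707, 0.707, 0.001]
contact_force: [0.2, -0.4, -0.2]
gripper_width: 0.999
grasp_force: 0.0
t 2.55 [ 0.4631 -0.1203  0.2262] yaw 0.1 F [ 0.4 -0.4  0.1] w 0.999 gf 0.0 q [-0.41 -0.31  1.95  0.    1.5  -0.41]
[0.0021 0.7068 0.7074 0.0009]
0.95 col [174.  98. 209.] box [319.0, 275.0, 39.0, 51.0] centre@22mm [ 0.5546 -0.2675  0.03  ]
0.78 col [ 78. 141. 229.] box [182.0, 314.0, 42.0, 46.0] centre@22mm [ 0.3618 -0.3301  0.03  ]
0.62 col [229. 206. 162.] box [254.0, 209.0, 47.0, 45.0] centre@22mm [ 0.4656 -0.1713  0.03  ]
```

View pics/h1.png

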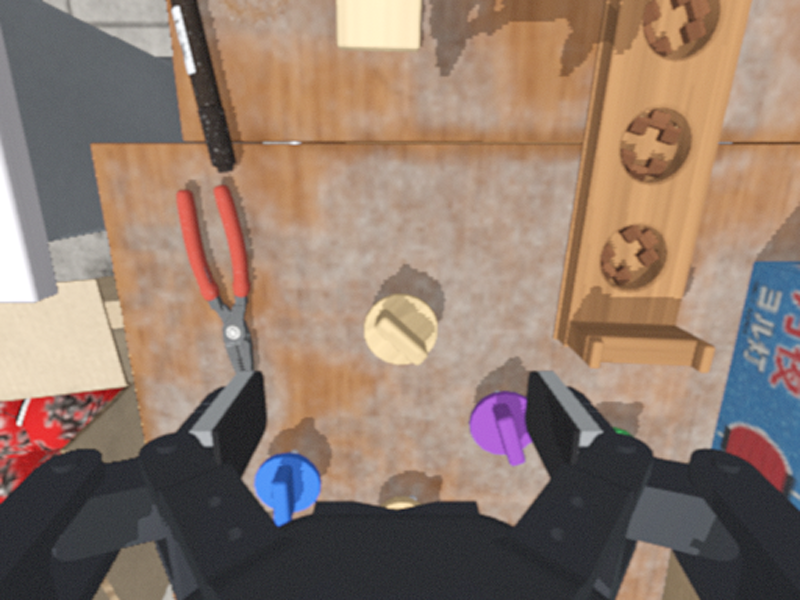

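```bash
python3 - <<'E'
from h import *
i=optics.camera_info("wrist");k=.64
print(w2(i,np.array([(401.5,329)])*k,.026).round(4), w2(i,np.array([(633,256),(655,145)])*k,.024).round(4))
P=w2(i,np.array([(390,311),(428,345),(378,321),(413,361)])*k,.052);d=P[[1,3]]-P[[0,2]];print(np.degrees(np.arctan2(d[:,1],d[:,0])),P.mean(0))
plan(.466,-.172,.1,45)
E
```

```text
[[ 0.4684 -0.174   0.026 ]] [[ 0.6527 -0.113   0.024 ]
 [ 0.6565 -0.0294  0.024 ]]
[-43.25932459 -50.70988562] [ 0.46867435 -0.16927605  0.052     ]
dx -0.0323 dy 0.0016 dz 0.0787 rx 0.0022 ry 0.0014 rz -0.2615
dx -0.0306 dy -0.0106 dz 0.0786 rx 0.0000 ry 0.0000 rz -0.2615
```

```bash
python3 -m inch '[{"dx":-0.033,"dy":0.0022,"dz":0.078,"rx":0.0022,"ry":0.0014,"rz":-0.2615},{"dx":-0.033,"dy":0.0022,"dz":0.078,"rx":0.0022,"ry":0.0014,"rz":-0.2615},{"dx":-0.033,"dy":0.0022,"dz":0.078,"rx":0.0022,"ry":0.0014,"rz":-0.2615},{"dx":-0.033,"dy":0.0022,"dz":0.078,"rx":0.0022,"ry":0.0014,"rz":-0.2615}]' >/dev/null; python3 -m inch '[{"dx":-0.03,"dy":-0.01,"dz":0.06,"rx":0,"ry":0,"rz":-0.2615},{"dx":-0.03,"dy":-0.01,"dz":0.06,"rx":0,"ry":0,"rz":-0.2615},{"dx":-0.03,"dy":-0.01,"dz":0.06,"rx":0,"ry":0,"rz":-0.2615},{"dx":-0.03,"dy":-0.01,"dz":0.06,"rx":0,"ry":0,"rz":-0.2615},{"dx":-0.03,"dy":-0.01,"dz":0.06,"rx":0,"ry":0,"rz":-0.2615}]' >/dev/null;  python3 p.py .467 -.172 .032 45;python3 hub.py h1b
```

```text
t 3.50 [ 0.4655 -0.1719  0.1142] yaw 44.8 F [-1.2  0.   0.3] w 0.998 gf 0.0 q [-0.5  -0.16  2.02 -0.    1.28 -1.29]
dx -0.0016 dy 0.0013 dz 0.1028 rx -0.0006 ry -0.0008 rz -0.0024
t 3.55 [ 0.4653 -0.1718  0.1141] yaw 44.8 F [-0.3  0.5 -0.2] w 1.003 gf 0.0 q [-0.5  -0.16  2.02 -0.    1.28 -1.29]
[-8.000e-04  3.840e-01  9.233e-01 -2.000e-04]
0.88 col [147.  88. 175.] box [253.0, 309.0, 62.0, 33.0] centre@22mm [ 0.5444 -0.2511  0.03  ]
0.82 col [246. 222. 178.] box [92.0, 358.0, 26.0, 23.0] centre@22mm [ 0.4696 -0.4083  0.03  ]
0.72 col [ 81. 149. 244.] box [48.0, 238.0, 78.0, 68.0] centre@22mm [ 0.3625 -0.3259  0.03  ]
0.6 col [246. 223. 178.] box [251.0, 200.0, 68.0, 74.0] centre@22mm [ 0.4656 -0.1742  0.03  ]
0.24 col [254.5 233.5 196. ] box [456.0, 12.0, 42.0, 19.0] centre@22mm [0.4703 0.0284 0.03  ]
```

View pics/h1b.png

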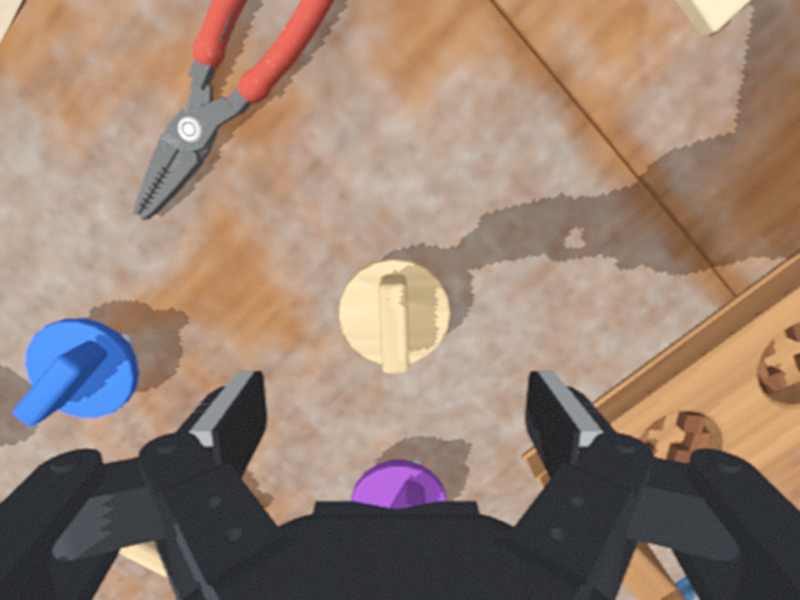

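```bash
python3 - <<'E'
from h import *
i=optics.camera_info("wrist");k=.64
P=w2(i,np.array([(395,313.)])*k,.026)[0];print(P.round(4))
plan(P[0],P[1],.032,45)
E
```

```text
[ 0.4674 -0.1741  0.026 ]
dx -0.0044 dy -0.0000 dz 0.1025 rx -0.0007 ry -0.0011 rz -0.0016
```

```bash
python3 -m inch '[{"dx":-0.0044,"dy":0,"dz":0.05,"rx":0,"ry":0,"rz":0},{"dx":-0.0044,"dy":0,"dz":0.1025,"rx":0,"ry":0,"rz":0},{"dx":-0.0044,"dy":0,"dz":0.1025,"rx":0,"ry":0,"rz":0},{"dx":-0.0044,"dy":0,"dz":0.1025,"rx":0,"ry":0,"rz":0},{"dx":-0.0044,"dy":0,"dz":0.1025,"rx":0,"ry":0,"rz":0}]'; python3 -m inch '[{"dx":0,"dy":0,"dz":0,"rx":0,"ry":0,"rz":0},{"dx":0,"dy":0,"dz":0,"rx":0,"ry":0,"rz":0},{"dx":0,"dy":0,"dz":0,"rx":0,"ry":0,"rz":0},{"dx":0,"dy":0,"dz":0,"rx":0,"ry":0,"rz":0},{"dx":0,"dy":0,"dz":0,"rx":0,"ry":0,"rz":0}]' -1;python3 -m inch '[{"dx":0,"dy":0,"dz":0,"rx":0,"ry":0,"rz":0},{"dx":0,"dy":0,"dz":0,"rx":0,"ry":0,"rz":0},{"dx":0,"dy":0,"dz":0,"rx":0,"ry":0,"rz":0},{"dx":0,"dy":0,"dz":0,"rx":0,"ry":0,"rz":0},{"dx":0,"dy":0,"dz":0,"rx":0,"ry":0,"rz":0}]'
```

```text
time: 4.1
tool_pos: [0.4683, -0.1748, 0.0335]
tool_rot: [0.0, 0.383, 0.924, -0.0]
contact_force: [-0.4, -0.8, 1.0]
gripper_width: 1.0
grasp_force: 0.0
time: 4.6
tool_pos: [0.4666, -0.174, 0.0311]
tool_rot: [-0.002, 0.383, 0.924, -0.0]
contact_force: [-2.5, 0.6, 14.5]
gripper_width: 0.147
grasp_force: 57.1
time: 5.1
tool_pos: [0.4668, -0.174, 0.0312]
tool_rot: [-0.002, 0.383, 0.924, -0.0]
contact_force: [-1.4, 0.5, 3.9]
gripper_width: 0.151
grasp_force: 59.9
```

```bash
python3 -m inch '[{"dx":0,"dy":0,"dz":-0.05,"rx":0,"ry":0,"rz":0},{"dx":0,"dy":0,"dz":-0.1,"rx":0,"ry":0,"rz":0},{"dx":0,"dy":0,"dz":-0.15,"rx":0,"ry":0,"rz":0},{"dx":0,"dy":0,"dz":-0.18,"rx":0,"ry":0,"rz":0},{"dx":0,"dy":0,"dz":-0.18,"rx":0,"ry":0,"rz":0}]'; python3 p.py .661 -.05 .175 0
```

```text
time: 5.6
tool_pos: [0.4691, -0.1753, 0.1788]
tool_rot: [0.002, 0.383, 0.924, -0.0]
contact_force: [0.6, 0.3, -0.7]
gripper_width: 0.148
grasp_force: 59.2
t 5.60 [ 0.4691 -0.1753  0.1788] yaw 44.9 F [ 0.6  0.3 -0.7] w 0.148 gf 59.2 q [-0.51 -0.22  1.95 -0.    1.4  -1.29]
dx -0.0293 dy 0.1402 dz 0.0026 rx 0.0009 ry 0.0025 rz 0.2615
dx 0.0265 dy 0.1407 dz 0.0024 rx 0.0000 ry 0.0000 rz 0.2615
```

```bash
python3 -m inch '[{"dx":-0.0293,"dy":0.1402,"dz":0.0026,"rx":0.0009,"ry":0.0025,"rz":0.2615},{"dx":-0.0293,"dy":0.1402,"dz":0.0026,"rx":0.0009,"ry":0.0025,"rz":0.2615},{"dx":-0.0293,"dy":0.1402,"dz":0.0026,"rx":0.0009,"ry":0.0025,"rz":0.2615},{"dx":-0.0293,"dy":0.1402,"dz":0.0026,"rx":0.0009,"ry":0.0025,"rz":0.2615},{"dx":-0.0293,"dy":0.1402,"dz":0.0026,"rx":0.0009,"ry":0.0025,"rz":0.2615}]'>/dev/null;  python3 -m inch '[{"dx":0.0265,"dy":0.1407,"dz":0.0026,"rx":0,"ry":0,"rz":0.2615},{"dx":0.0265,"dy":0.1407,"dz":0.0026,"rx":0,"ry":0,"rz":0.2615},{"dx":0.0265,"dy":0.1407,"dz":0.0026,"rx":0,"ry":0,"rz":0.2615},{"dx":0.0265,"dy":0.1407,"dz":0.0026,"rx":0,"ry":0,"rz":0.2615},{"dx":0.0265,"dy":0.1407,"dz":0.0026,"rx":0,"ry":0,"rz":0.2615}]'>/dev/null;python3 -m inch '[{"dx":0,"dy":0,"dz":0,"rx":0,"ry":0,"rz":0},{"dx":0,"dy":0,"dz":0,"rx":0,"ry":0,"rz":0},{"dx":0,"dy":0,"dz":0,"rx":0,"ry":0,"rz":0},{"dx":0,"dy":0,"dz":0,"rx":0,"ry":0,"rz":0}]'; python3 - <<'E'
from h import *
i=optics.camera_info("wrist");a=optics.grab_frame("wrist");save("well3",a);st();np.savez("well3.npz",R=i["R"],t=i["t"])
E
```

```text
time: 7.0
tool_pos: [0.6586, -0.0493, 0.1702]
tool_rot: [-0.004, 0.707, 0.707, -0.001]
contact_force: [-0.7, -0.8, -1.1]
gripper_width: 0.142
grasp_force: 59.6
t 7.05 [ 0.6587 -0.0492  0.1702] yaw -0.0 F [-1.2 -0.  -1. ] w 0.149 gf 59.6 q [-0.19  0.18  1.58  0.    1.39 -0.19]
```

View pics/well3.png

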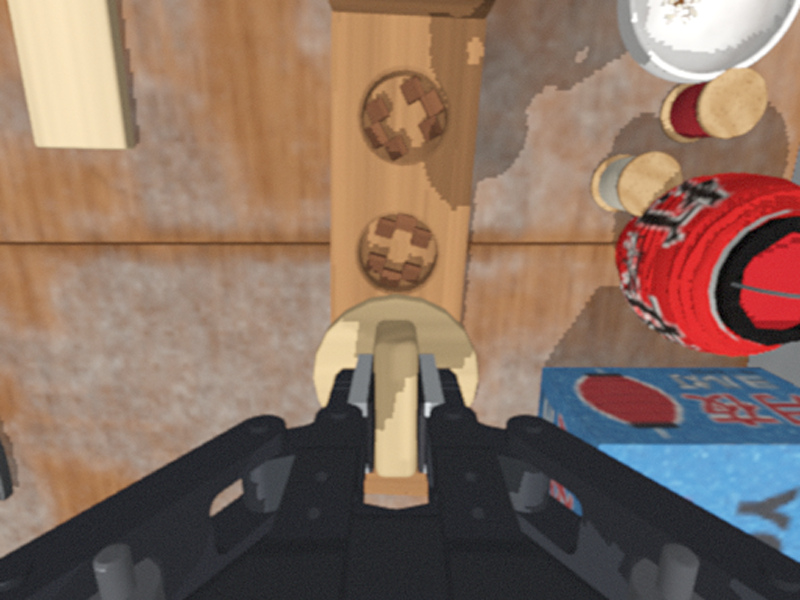

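```bash
python3 - <<'E'
from h import *
i=optics.camera_info("wrist");k=.64
P=w2(i,np.array([(404.5,115),(398,251)])*k,.024);print(P.round(4))
# held hub: flange top at TCP z - .031+.026
z=state()["tool_pos"][2]-.031+.026
print(w2(i,np.array([(396.5,376.)])*k,z).round(4), px(i,[[.6587,-.0492,z]])/k)
plan(P[0,0]*.5+.661*.5,P[0,1]*.5+.056*.5,.085,0)
E
```

```text
[[ 0.663   0.0564  0.024 ]
 [ 0.6592 -0.0276  0.024 ]]
[[ 0.6587 -0.0505  0.1652]] [[396.47340293 372.8307245 ]]
dx 0.1313 dy 0.0048 dz 0.1070 rx -0.0044 ry -0.0024 rz -0.0001
```

```bash
python3 -m inch '[{"dx":0.06,"dy":0.0045,"dz":0.05,"rx":-0.0044,"ry":-0.0024,"rz":0},{"dx":0.12,"dy":0.0045,"dz":0.1,"rx":-0.0044,"ry":-0.0024,"rz":0},{"dx":0.132,"dy":0.0045,"dz":0.117,"rx":-0.0044,"ry":-0.0024,"rz":0},{"dx":0.132,"dy":0.0045,"dz":0.117,"rx":-0.0044,"ry":-0.0024,"rz":0},{"dx":0.132,"dy":0.0045,"dz":0.117,"rx":-0.0044,"ry":-0.0024,"rz":0}]'>/dev/null;python3 -m inch '[{"dx":0,"dy":0,"dz":0,"rx":0,"ry":0,"rz":0},{"dx":0,"dy":0,"dz":0,"rx":0,"ry":0,"rz":0},{"dx":0,"dy":0,"dz":0,"rx":0,"ry":0,"rz":0}]' >/dev/null; python3 p.py .662 .0562 .046 0
```

```text
t 7.85 [0.6629 0.0561 0.0785] yaw -0.1 F [ 1.   0.1 -1.3] w 0.150 gf 59.5 q [-0.03  0.27  1.63  0.    1.23 -0.03]
dx 0.0001 dy -0.0013 dz 0.0406 rx 0.0017 ry -0.0000 rz -0.0009
```

```bash
python3 -m inch '[{"dx":0,"dy":-0.001,"dz":0.014,"rx":0,"ry":0,"rz":0},{"dx":0,"dy":-0.001,"dz":0.028,"rx":0,"ry":0,"rz":0},{"dx":0,"dy":-0.001,"dz":0.035,"rx":0,"ry":0,"rz":0},{"dx":0,"dy":-0.001,"dz":0.04,"rx":0,"ry":0,"rz":0},{"dx":0,"dy":-0.001,"dz":0.043,"rx":0,"ry":0,"rz":0}]';python3 -m inch '[{"dx":0,"dy":0,"dz":0.002,"rx":0,"ry":0,"rz":0},{"dx":0,"dy":0,"dz":0.002,"rx":0,"ry":0,"rz":0},{"dx":0,"dy":0,"dz":0.002,"rx":0,"ry":0,"rz":0}]'; python3 p.py
```

```text
time: 8.35
tool_pos: [0.6604, 0.0571, 0.0439]
tool_rot: [-0.001, 0.707, 0.707, -0.001]
contact_force: [-10.1, 0.5, 19.4]
gripper_width: 0.151
grasp_force: 62.5
time: 8.65
tool_pos: [0.6608, 0.0571, 0.0439]
tool_rot: [-0.001, 0.707, 0.707, -0.001]
contact_force: [-9.7, -0.4, 14.9]
gripper_width: 0.148
grasp_force: 62.1
t 8.65 [0.6608 0.0571 0.0439] yaw 0.0 F [-9.7 -0.4 14.9] w 0.148 gf 62.1 q [-0.03  0.31  1.65 -0.    1.18 -0.03]
```

```bash
cat > chk.py <<'E'
from h import *
s=state();z=s["tool_pos"][2];print("z %.4f"%z,"yaw %.1f"%np.degrees(yaw()),s["contact_force"].round(1),"T",s["ft_torque"].round(2))
sys.exit(0 if z>float(sys.argv[1]) else 1)
E
python3 -m inch '[{"dx":0,"dy":-0.0015,"dz":0.001,"rx":0,"ry":0,"rz":0.08},{"dx":0,"dy":-0.0015,"dz":0.001,"rx":0,"ry":0,"rz":0.16},{"dx":0,"dy":-0.0015,"dz":0.001,"rx":0,"ry":0,"rz":0.2}]' >/dev/null
python3 chk.py .0427 && python3 -m inch '[{"dx":0,"dy":0,"dz":0,"rx":0,"ry":0,"rz":0.06},{"dx":0,"dy":0,"dz":0,"rx":0,"ry":0,"rz":0.12},{"dx":0,"dy":0,"dz":0,"rx":0,"ry":0,"rz":0.18}]'  >/dev/null
python3 chk.py .0427 && python3 -m inch '[{"dx":0,"dy":0,"dz":0,"rx":0,"ry":0,"rz":0.06},{"dx":0,"dy":0,"dz":0,"rx":0,"ry":0,"rz":0.12},{"dx":0,"dy":0,"dz":0,"rx":0,"ry":0,"rz":0.18}]'  >/dev/null
python3 chk.py .0427 && python3 -m inch '[{"dx":0,"dy":0,"dz":0,"rx":0,"ry":0,"rz":0.06},{"dx":0,"dy":0,"dz":0,"rx":0,"ry":0,"rz":0.12},{"dx":0,"dy":0,"dz":0,"rx":0,"ry":0,"rz":0.18}]'  >/dev/null
python3 chk.py .0427 && python3 -m inch '[{"dx":0,"dy":0,"dz":0,"rx":0,"ry":0,"rz":0.06},{"dx":0,"dy":0,"dz":0,"rx":0,"ry":0,"rz":0.12},{"dx":0,"dy":0,"dz":0,"rx":0,"ry":0,"rz":0.18}]'  >/dev/null
python3 chk.py .0427
```

```text
z 0.0440 yaw -17.4 [-0.7 -0.2  9.8] T [-0.06  0.18  0.1 ]
z 0.0439 yaw -32.8 [ 1.  -0.4  9.2] T [-0.29 -0.28  0.08]
z 0.0440 yaw -48.3 [ 1.4 -1.5  8.7] T [-0.42 -0.23  0.11]
z 0.0440 yaw -63.8 [ 1.4 -2.9  9.2] T [-0.56 -0.24  0.11]
z 0.0440 yaw -79.2 [ 1.1 -3.9  9.9] T [-0.7  -0.02  0.09]
```

```bash

python3 -m inch '[{"dx":0,"dy":0,"dz":0.001,"rx":0,"ry":0,"rz":0.06},{"dx":0,"dy":0,"dz":0.001,"rx":0,"ry":0,"rz":0.12},{"dx":0,"dy":0,"dz":0.001,"rx":0,"ry":0,"rz":0.18}]'  >/dev/null
python3 chk.py .0427 && python3 -m inch '[{"dx":0,"dy":0,"dz":0,"rx":0,"ry":0,"rz":0.06},{"dx":0,"dy":0,"dz":0,"rx":0,"ry":0,"rz":0.12},{"dx":0,"dy":0,"dz":0,"rx":0,"ry":0,"rz":0.18}]'  >/dev/null
python3 chk.py .0427 && python3 -m inch '[{"dx":0,"dy":0,"dz":0,"rx":0,"ry":0,"rz":0.06},{"dx":0,"dy":0,"dz":0,"rx":0,"ry":0,"rz":0.12},{"dx":0,"dy":0,"dz":0,"rx":0,"ry":0,"rz":0.18}]'  >/dev/null
python3 chk.py .0427 && python3 -m inch '[{"dx":0,"dy":0,"dz":0,"rx":0,"ry":0,"rz":0.06},{"dx":0,"dy":0,"dz":0,"rx":0,"ry":0,"rz":0.12},{"dx":0,"dy":0,"dz":0,"rx":0,"ry":0,"rz":0.18}]'  >/dev/null
python3 chk.py .0427 && python3 -m inch '[{"dx":0,"dy":0,"dz":0,"rx":0,"ry":0,"rz":0.06},{"dx":0,"dy":0,"dz":0,"rx":0,"ry":0,"rz":0.12},{"dx":0,"dy":0,"dz":0,"rx":0,"ry":0,"rz":0.18}]'  >/dev/null
python3 chk.py .0427 && python3 -m inch '[{"dx":0,"dy":0,"dz":0,"rx":0,"ry":0,"rz":0.06},{"dx":0,"dy":0,"dz":0,"rx":0,"ry":0,"rz":0.12},{"dx":0,"dy":0,"dz":0,"rx":0,"ry":0,"rz":0.18}]'  >/dev/null
python3 chk.py .0427
```

```text
z 0.0440 yaw -94.7 [-0.5 -2.9 12.1] T [-0.63  0.22  0.09]
z 0.0440 yaw -110.2 [-2.3 -2.5 13.6] T [-0.41  0.25  0.06]
z 0.0431 yaw -125.7 [-0.1 -4.   7.9] T [-0.64 -0.08  0.08]
z 0.0409 yaw -141.1 [ 2.4 -6.9  0.2] T [-1.12 -0.49  0.09]
z 0.0409 yaw -141.1 [ 2.4 -6.9  0.2] T [-1.12 -0.49  0.09]
z 0.0409 yaw -141.1 [ 2.4 -6.9  0.2] T [-1.12 -0.49  0.09]
```

```bash

python3 -m inch '[{"dx":0.001,"dy":0.0008,"dz":0.003,"rx":0,"ry":0,"rz":0},{"dx":0.001,"dy":0.0008,"dz":0.006,"rx":0,"ry":0,"rz":0},{"dx":0.001,"dy":0.0008,"dz":0.008,"rx":0,"ry":0,"rz":0},{"dx":0.001,"dy":0.0008,"dz":0.008,"rx":0,"ry":0,"rz":0}]'  >/dev/null
python3 chk.py .0427
```

```text
z 0.0372 yaw -140.9 [-3.4 -5.9 16. ] T [-0.97  0.81 -0.08]
```

```bash

python3 -m inch '[{"dx":0,"dy":0,"dz":-0.003,"rx":0,"ry":0,"rz":0},{"dx":0,"dy":0,"dz":-0.003,"rx":0,"ry":0,"rz":0},{"dx":0,"dy":0,"dz":-0.003,"rx":0,"ry":0,"rz":0},{"dx":0,"dy":0,"dz":-0.003,"rx":0,"ry":0,"rz":0}]' 0 >/dev/null
python3 -m inch '[{"dx":0,"dy":0,"dz":-0.04,"rx":0,"ry":0,"rz":0},{"dx":0,"dy":0,"dz":-0.1,"rx":0,"ry":0,"rz":0},{"dx":0,"dy":0,"dz":-0.15,"rx":0,"ry":0,"rz":0},{"dx":0,"dy":0,"dz":-0.2,"rx":0,"ry":0,"rz":0},{"dx":0,"dy":0,"dz":-0.2,"rx":0,"ry":0,"rz":0}]' 0 >/dev/null
python3 p.py .47 -.31 .2 98; python3 p.py .47 -.31 .2 -82
```

```text
t 12.65 [0.6636 0.0563 0.2035] yaw -140.9 F [ 0.5 -0.2  1.3] w 0.505 gf 0.0 q [-0.03  0.16  1.55  0.    1.42  2.43]
dx 0.0507 dy 0.1191 dz 0.0003 rx -0.0078 ry -0.0034 rz 0.3522
dx 0.1038 dy 0.0773 dz 0.0011 rx -0.0000 ry -0.0000 rz 0.3522
dx 0.1287 dy 0.0144 dz 0.0011 rx 0.0000 ry 0.0000 rz 0.3522
dx 0.1184 dy -0.0524 dz 0.0011 rx 0.0000 ry 0.0000 rz 0.3522
t 12.65 [0.6636 0.0563 0.2035] yaw -140.9 F [ 0.5 -0.2  1.3] w 0.505 gf 0.0 q [-0.03  0.16  1.55  0.    1.42  2.43]
dx 0.0676 dy 0.1588 dz 0.0004 rx -0.0056 ry -0.0063 rz -0.2285
dx 0.0103 dy 0.1723 dz 0.0014 rx 0.0000 ry 0.0000 rz -0.2285
dx -0.0482 dy 0.1657 dz 0.0014 rx 0.0000 ry 0.0000 rz -0.2285
```

```bash

python3 -m inch '[{"dx":0.0676,"dy":0.1588,"dz":0,"rx":-0.0056,"ry":-0.0063,"rz":-0.2285},{"dx":0.0676,"dy":0.1588,"dz":0,"rx":-0.0056,"ry":-0.0063,"rz":-0.2285},{"dx":0.0676,"dy":0.1588,"dz":0,"rx":-0.0056,"ry":-0.0063,"rz":-0.2285},{"dx":0.0676,"dy":0.1588,"dz":0,"rx":-0.0056,"ry":-0.0063,"rz":-0.2285},{"dx":0.0676,"dy":0.1588,"dz":0,"rx":-0.0056,"ry":-0.0063,"rz":-0.2285}]' 1 >/dev/null
python3 -m inch '[{"dx":0.0103,"dy":0.1723,"dz":0,"rx":0,"ry":0,"rz":-0.2285},{"dx":0.0103,"dy":0.1723,"dz":0,"rx":0,"ry":0,"rz":-0.2285},{"dx":0.0103,"dy":0.1723,"dz":0,"rx":0,"ry":0,"rz":-0.2285},{"dx":0.0103,"dy":0.1723,"dz":0,"rx":0,"ry":0,"rz":-0.2285},{"dx":0.0103,"dy":0.1723,"dz":0,"rx":0,"ry":0,"rz":-0.2285}]'  >/dev/null
python3 -m inch '[{"dx":-0.0482,"dy":0.1657,"dz":0,"rx":0,"ry":0,"rz":-0.2285},{"dx":-0.0482,"dy":0.1657,"dz":0,"rx":0,"ry":0,"rz":-0.2285},{"dx":-0.0482,"dy":0.1657,"dz":0,"rx":0,"ry":0,"rz":-0.2285},{"dx":-0.0482,"dy":0.1657,"dz":0,"rx":0,"ry":0,"rz":-0.2285},{"dx":-0.0482,"dy":0.1657,"dz":0,"rx":0,"ry":0,"rz":-0.2285}]'  >/dev/null
python3 p.py .5 -.37 .13 -82
python3 - <<'E'
from h import *
a=optics.grab_frame("scene");c=a[130:384,180:512];save("scene1",c)
for d in nets.outline_of("scene","hub_a"):
    m=d["pixels"];print(round(d["confidence"],2),np.median(a[m],0),np.round(d["bbox"]),w2(optics.camera_info("scene"),[d["bbox"][:2]],.03)[0].round(3))
E
```

```text
t 14.15 [ 0.4669 -0.3093  0.1965] yaw -82.1 F [ 0.2  0.7 -0.5] w 0.999 gf 0.0 q [-0.71 -0.07  1.79 -0.01  1.43  0.72]
dx 0.0315 dy 0.0811 dz 0.0825 rx -0.0019 ry 0.0082 rz -0.0007
0.97 [ 49. 169.  84.] [351. 252.  25.  19.] [ 0.647 -0.303  0.03 ]
0.75 [ 43. 110. 208.] [270. 362.  31.  33.] [ 0.317 -0.432  0.03 ]
0.74 [ 43. 110. 208.] [262. 312.  26.  25.] [ 0.362 -0.327  0.03 ]
0.7 [206. 179. 130.] [323. 321.  26.  31.] [ 0.469 -0.416  0.03 ]
0.65 [143.  72. 177.] [316. 254.  25.  26.] [ 0.563 -0.262  0.03 ]
```

View pics/scene1.png

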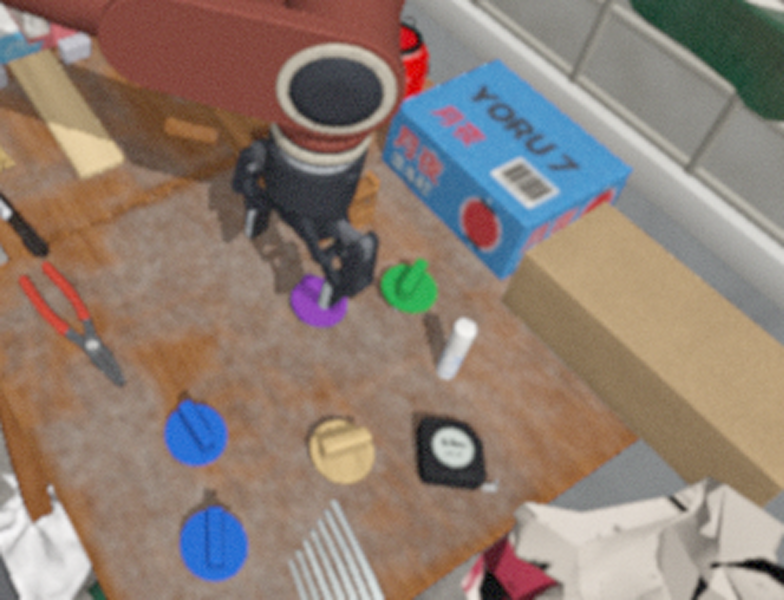

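```bash

python3 -m inch '[{"dx":0.025,"dy":0.06,"dz":0.05,"rx":-0.0019,"ry":0.0082,"rz":0},{"dx":0.025,"dy":0.12,"dz":0.05,"rx":-0.0019,"ry":0.0082,"rz":0},{"dx":0.025,"dy":0.13,"dz":0.05,"rx":-0.0019,"ry":0.0082,"rz":0},{"dx":0.025,"dy":0.13,"dz":0.05,"rx":-0.0019,"ry":0.0082,"rz":0},{"dx":0.025,"dy":0.13,"dz":0.05,"rx":-0.0019,"ry":0.0082,"rz":0}]'  >/dev/null
python3 -m inch '[{"dx":0,"dy":0,"dz":0,"rx":0,"ry":0,"rz":0},{"dx":0,"dy":0,"dz":0,"rx":0,"ry":0,"rz":0},{"dx":0,"dy":0,"dz":0,"rx":0,"ry":0,"rz":0}]' >/dev/null
python3 hub.py h2
```

```text
t 15.10 [ 0.5    -0.4096  0.1568] yaw -82.0 F [ 0.5  0.6 -0.2] w 1.004 gf 0.0 q [-0.8   0.16  1.63 -0.    1.36  0.63]
[7.000e-04 9.976e-01 6.980e-02 1.000e-04]
0.71 col [229. 205. 161.] box [256.0, 205.0, 61.0, 60.0] centre@22mm [ 0.4783 -0.4156  0.03  ]
0.67 col [ 69. 133. 232.] box [244.0, 315.0, 48.0, 24.0] centre@22mm [ 0.3451 -0.4209  0.03  ]
0.61 col [128.  70. 160.] box [105.0, 97.0, 76.0, 69.0] centre@22mm [ 0.5621 -0.2638  0.03  ]
0.61 col [ 62.5 119.  210. ] box [173.0, 287.0, 41.0, 50.0] centre@22mm [ 0.3712 -0.3379  0.03  ]
0.58 col [ 89. 203. 119.] box [155.0, 13.0, 70.0, 26.0] centre@22mm [ 0.6363 -0.3058  0.03  ]
0.54 col [100.  72.  50.] box [21.0, 21.0, 42.0, 41.0] centre@22mm [ 0.6147 -0.1936  0.03  ]
```

View pics/h2.png

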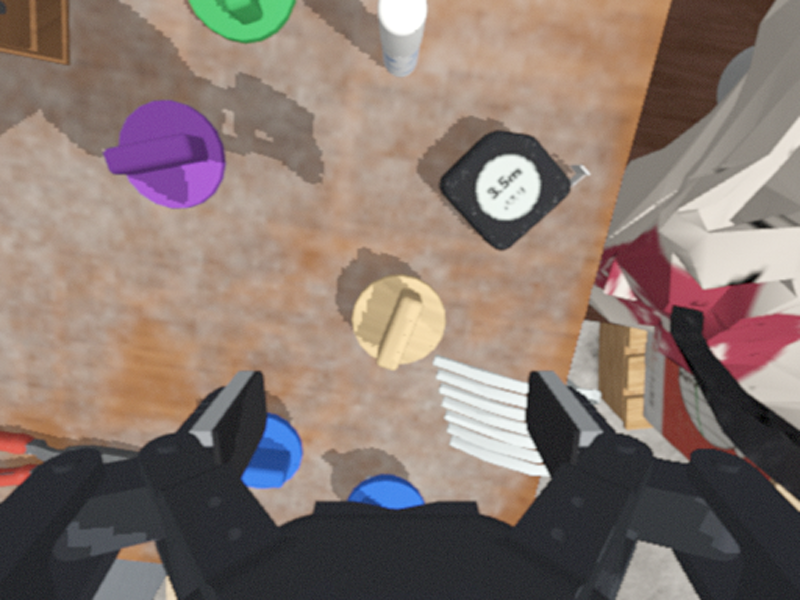

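```bash
python3 - <<'E'
from h import *
i=optics.camera_info("wrist");k=.64
P=w2(i,np.array([(399,320.)])*k,.026)[0];print(P.round(4))
Q=w2(i,np.array([(401,290),(378,362),(421,298),(400,368)])*k,.052);d=Q[[1,3]]-Q[[0,2]];an=np.degrees(np.arctan2(d[:,1],d[:,0]));print(an,Q.mean(0).round(4))
c=an.mean()+90;c=(c+90)%180-90;print("close",c)
plan(P[0],P[1],.10,c)
E
```

```text
[ 0.4773 -0.415   0.026 ]
[171.02280362 172.76366071] [ 0.4796 -0.4149  0.052 ]
close 81.89323216510343
dx -0.0058 dy 0.0005 dz 0.0142 rx 0.0009 ry 0.0003 rz -0.3814
dx -0.0051 dy -0.0027 dz 0.0142 rx 0.0000 ry 0.0000 rz -0.3814
dx -0.0028 dy -0.0051 dz 0.0142 rx 0.0000 ry 0.0000 rz -0.3814
dx 0.0004 dy -0.0058 dz 0.0142 rx 0.0000 ry 0.0000 rz -0.3814
dx 0.0034 dy -0.0047 dz 0.0142 rx 0.0000 ry 0.0000 rz -0.3814
```

```bash
python3 p.py .4775 -.415 .08 -98 | tail -1; python3 -m inch '[{"dx":-0.0286,"dy":0.0030,"dz":0.03,"rx":0,"ry":0,"rz":0.0931},{"dx":-0.0286,"dy":0.0030,"dz":0.095,"rx":0,"ry":0,"rz":0.186},{"dx":-0.0286,"dy":0.0030,"dz":0.095,"rx":0,"ry":0,"rz":0.186},{"dx":-0.0286,"dy":0.003,"dz":0.095,"rx":0,"ry":0,"rz":0.186},{"dx":-0.0286,"dy":0.003,"dz":0.095,"rx":0,"ry":0,"rz":0.186}]' >/dev/null;  python3 p.py .4775 -.415 .032 -98; python3 hub.py h2b
```

```text
dx -0.0287 dy 0.0023 dz 0.0960 rx 0.0010 ry -0.0001 rz 0.1861
t 15.65 [ 0.4788 -0.4169  0.0829] yaw -97.9 F [ 0.1 -0.2 -1. ] w 0.999 gf 0.0 q [-0.83  0.2   1.71 -0.    1.23  0.88]
dx -0.0021 dy -0.0024 dz 0.0637 rx 0.0022 ry -0.0018 rz 0.0013
t 15.70 [ 0.4791 -0.4173  0.0835] yaw -97.9 F [ 0.1 -1.   0.4] w 1.003 gf 0.0 q [-0.83  0.2   1.71 -0.    1.23  0.88]
[ 0.0022  0.9976 -0.069   0.0017]
0.97 col [ 68. 123. 218.] box [179.0, 320.0, 40.0, 24.0] centre@22mm [ 0.3898 -0.3417  0.03  ]
0.96 col [226. 202. 158.] box [250.0, 212.0, 83.0, 88.0] centre@22mm [ 0.4765 -0.4143  0.03  ]
0.9 col [127.  68. 160.] box [34.0, 125.0, 68.0, 89.0] centre@22mm [ 0.5595 -0.2777  0.03  ]
```

View pics/h2b.png

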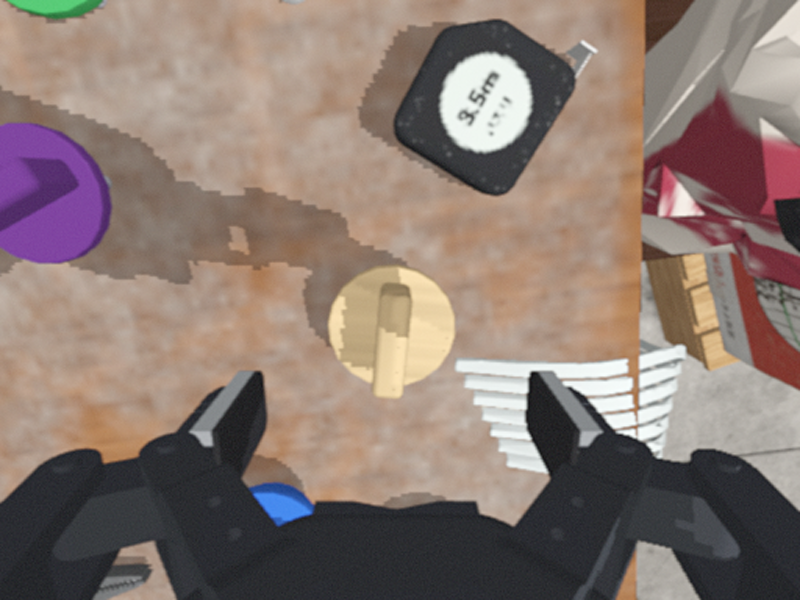

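```bash
python3 - <<'E'
from h import *
i=optics.camera_info("wrist");k=.64
P=w2(i,np.array([(392,326.)])*k,.026)[0];print(P.round(4))
plan(P[0],P[1],.032,-98)
E
```

```text
[ 0.4781 -0.4152  0.026 ]
dx -0.0018 dy -0.0026 dz 0.0645 rx 0.0028 ry -0.0025 rz 0.0008
```

```bash
python3 -m inch '[{"dx":-0.0018,"dy":-0.0026,"dz":0.02,"rx":0.0028,"ry":-0.0025,"rz":0},{"dx":-0.0018,"dy":-0.0026,"dz":0.04,"rx":0.0028,"ry":-0.0025,"rz":0},{"dx":-0.0018,"dy":-0.0026,"dz":0.0635,"rx":0.0028,"ry":-0.0025,"rz":0},{"dx":-0.0018,"dy":-0.0026,"dz":0.0635,"rx":0.0028,"ry":-0.0025,"rz":0},{"dx":-0.0018,"dy":-0.0026,"dz":0.0635,"rx":0.0028,"ry":-0.0025,"rz":0}]' 0; python3 -m inch '[{"dx":0,"dy":0,"dz":0,"rx":0,"ry":0,"rz":0},{"dx":0,"dy":0,"dz":0,"rx":0,"ry":0,"rz":0},{"dx":0,"dy":0,"dz":0,"rx":0,"ry":0,"rz":0},{"dx":0,"dy":0,"dz":0,"rx":0,"ry":0,"rz":0},{"dx":0,"dy":0,"dz":0,"rx":0,"ry":0,"rz":0}]' -1;python3 -m inch '[{"dx":0,"dy":0,"dz":0,"rx":0,"ry":0,"rz":0},{"dx":0,"dy":0,"dz":0,"rx":0,"ry":0,"rz":0},{"dx":0,"dy":0,"dz":0,"rx":0,"ry":0,"rz":0}]';python3 -m inch '[{"dx":0,"dy":0,"dz":-0.05,"rx":0,"ry":0,"rz":0},{"dx":0,"dy":0,"dz":-0.1,"rx":0,"ry":0,"rz":0},{"dx":0,"dy":0,"dz":-0.15,"rx":0,"ry":0,"rz":0},{"dx":0,"dy":0,"dz":-0.18,"rx":0,"ry":0,"rz":0},{"dx":0,"dy":0,"dz":-0.18,"rx":0,"ry":0,"rz":0}]'; python3 p.py .654 -.112 .17 -90; python3 p.py .654 -.112 .17 0
```

```text
time: 16.25
tool_pos: [0.4758, -0.413, 0.0284]
tool_rot: [-0.003, 0.998, -0.07, -0.003]
contact_force: [-0.2, -0.9, 0.6]
gripper_width: 0.501
grasp_force: 0.0
time: 16.75
tool_pos: [0.4769, -0.4142, 0.0306]
tool_rot: [-0.001, 0.998, -0.07, -0.001]
contact_force: [0.2, 0.2, 3.7]
gripper_width: 0.148
grasp_force: 60.5
time: 17.05
tool_pos: [0.4769, -0.4143, 0.0306]
tool_rot: [-0.001, 0.998, -0.07, -0.001]
contact_force: [0.3, 0.3, 5.5]
gripper_width: 0.152
grasp_force: 60.8
time: 17.55
tool_pos: [0.4784, -0.4159, 0.1781]
tool_rot: [0.001, 0.998, -0.07, 0.001]
contact_force: [-0.3, -0.3, -1.0]
gripper_width: 0.149
grasp_force: 60.0
t 17.55 [ 0.4784 -0.4159  0.1781] yaw -98.0 F [-0.3 -0.3 -1. ] w 0.149 gf 60.0 q [-0.83  0.11  1.64 -0.    1.39  0.88]
dx 0.0822 dy -0.2034 dz 0.0049 rx 0.0012 ry -0.0013 rz -0.0466
dx 0.0962 dy -0.1972 dz 0.0051 rx 0.0000 ry 0.0000 rz -0.0466
t 17.55 [ 0.4784 -0.4159  0.1781] yaw -98.0 F [-0.3 -0.3 -1. ] w 0.149 gf 60.0 q [-0.83  0.11  1.64 -0.    1.39  0.88]
dx 0.0548 dy -0.1356 dz 0.0033 rx 0.0015 ry -0.0010 rz -0.3802
dx 0.1193 dy -0.0846 dz 0.0034 rx 0.0000 ry 0.0000 rz -0.3802
dx 0.1461 dy -0.0068 dz 0.0034 rx 0.0000 ry 0.0000 rz -0.3802
```

```bash
python3 -m inch '[{"dx":0.0822,"dy":-0.2034,"dz":0,"rx":0.0012,"ry":-0.0013,"rz":-0.0466},{"dx":0.0822,"dy":-0.2034,"dz":0,"rx":0.0012,"ry":-0.0013,"rz":-0.0466},{"dx":0.0822,"dy":-0.2034,"dz":0,"rx":0.0012,"ry":-0.0013,"rz":-0.0466},{"dx":0.0822,"dy":-0.2034,"dz":0,"rx":0.0012,"ry":-0.0013,"rz":-0.0466},{"dx":0.0822,"dy":-0.2034,"dz":0,"rx":0.0012,"ry":-0.0013,"rz":-0.0466}]' >/dev/null;python3 -m inch '[{"dx":0.0962,"dy":-0.1972,"dz":0.004,"rx":0,"ry":0,"rz":-0.0466},{"dx":0.0962,"dy":-0.1972,"dz":0.004,"rx":0,"ry":0,"rz":-0.0466},{"dx":0.0962,"dy":-0.1972,"dz":0.004,"rx":0,"ry":0,"rz":-0.0466},{"dx":0.0962,"dy":-0.1972,"dz":0.004,"rx":0,"ry":0,"rz":-0.0466},{"dx":0.0962,"dy":-0.1972,"dz":0.004,"rx":0,"ry":0,"rz":-0.0466}]' >/dev/null;python3 -m inch '[{"dx":0,"dy":0,"dz":0,"rx":0,"ry":0,"rz":0},{"dx":0,"dy":0,"dz":0,"rx":0,"ry":0,"rz":0},{"dx":0,"dy":0,"dz":0,"rx":0,"ry":0,"rz":0}]' >/dev/null; python3 p.py .655 -.113 .08 -90
```

```text
t 18.85 [ 0.6517 -0.1118  0.1705] yaw -90.1 F [ 0.6 -0.3 -1.2] w 0.147 gf 59.9 q [-0.28  0.18  1.58  0.    1.39  1.29]
dx 0.0048 dy 0.0021 dz 0.1131 rx -0.0037 ry 0.0040 rz -0.0015
```

```bash
python3 -m inch '[{"dx":0.0042,"dy":0.0015,"dz":0.05,"rx":-0.0037,"ry":0.004,"rz":0},{"dx":0.0042,"dy":0.0015,"dz":0.1,"rx":-0.0037,"ry":0.004,"rz":0},{"dx":0.0042,"dy":0.0015,"dz":0.123,"rx":-0.0037,"ry":0.004,"rz":0},{"dx":0.0042,"dy":0.0015,"dz":0.123,"rx":-0.0037,"ry":0.004,"rz":0},{"dx":0.0042,"dy":0.0015,"dz":0.123,"rx":-0.0037,"ry":0.004,"rz":0}]' >/dev/null;python3 -m inch '[{"dx":0,"dy":0,"dz":0,"rx":0,"ry":0,"rz":0},{"dx":0,"dy":0,"dz":0,"rx":0,"ry":0,"rz":0}]' >/dev/null; python3 p.py .655 -.113 .0435 -90
```

```text
t 19.55 [ 0.657  -0.1114  0.0755] yaw -90.0 F [-0.4  0.  -1.1] w 0.146 gf 59.9 q [-0.28  0.28  1.63  0.    1.23  1.29]
dx -0.0027 dy 0.0019 dz 0.0400 rx 0.0008 ry -0.0035 rz -0.0001
```

```bash
python3 -m inch '[{"dx":-0.002,"dy":0.0015,"dz":0.014,"rx":0,"ry":-0.0035,"rz":0},{"dx":-0.002,"dy":0.0015,"dz":0.028,"rx":0,"ry":-0.0035,"rz":0},{"dx":-0.002,"dy":0.0015,"dz":0.035,"rx":0,"ry":-0.0035,"rz":0},{"dx":-0.002,"dy":0.0015,"dz":0.04,"rx":0,"ry":-0.0035,"rz":0},{"dx":-0.002,"dy":0.0015,"dz":0.043,"rx":0,"ry":-0.0035,"rz":0}]' >/dev/null; python3 chk.py .0427
```

```text
z 0.0430 yaw -90.0 [-15.9   2.   33.2] T [0.76 3.08 0.12]
```

```bash
python3 -m inch '[{"dx":-0.002,"dy":0,"dz":-0.0015,"rx":0,"ry":0,"rz":0},{"dx":-0.002,"dy":0,"dz":-0.0015,"rx":0,"ry":0,"rz":0}]' >/dev/null
python3 chk.py .0417 && python3 -m inch '[{"dx":0,"dy":0,"dz":0,"rx":0,"ry":0,"rz":-0.06},{"dx":0,"dy":0,"dz":0,"rx":0,"ry":0,"rz":-0.12},{"dx":0,"dy":0,"dz":0,"rx":0,"ry":0,"rz":-0.18}]'  >/dev/null
python3 chk.py .0417 && python3 -m inch '[{"dx":0,"dy":0,"dz":0,"rx":0,"ry":0,"rz":-0.06},{"dx":0,"dy":0,"dz":0,"rx":0,"ry":0,"rz":-0.12},{"dx":0,"dy":0,"dz":0,"rx":0,"ry":0,"rz":-0.18}]'  >/dev/null
python3 chk.py .0417 && python3 -m inch '[{"dx":0,"dy":0,"dz":0,"rx":0,"ry":0,"rz":-0.06},{"dx":0,"dy":0,"dz":0,"rx":0,"ry":0,"rz":-0.12},{"dx":0,"dy":0,"dz":0,"rx":0,"ry":0,"rz":-0.18}]'  >/dev/null
python3 chk.py .0417
```

```text
z 0.0433 yaw -90.0 [-4.9  1.5 15.4] T [ 0.34  1.03 -0.01]
z 0.0433 yaw -74.3 [ 2.2 -0.8 10.6] T [-0.2  -0.29 -0.14]
z 0.0434 yaw -58.9 [ 0.6 -0.7 11.1] T [-0.11 -0.14 -0.07]
z 0.0435 yaw -43.4 [ 1.4 -0.1 11.6] T [-0.01 -0.38 -0.06]
```

```bash
python3 -m inch '[{"dx":0,"dy":0,"dz":0.0005,"rx":0,"ry":0,"rz":-0.06},{"dx":0,"dy":0,"dz":0.0005,"rx":0,"ry":0,"rz":-0.12},{"dx":0,"dy":0,"dz":0.0005,"rx":0,"ry":0,"rz":-0.18}]'  >/dev/null
python3 chk.py .0422 && python3 -m inch '[{"dx":0,"dy":0,"dz":0,"rx":0,"ry":0,"rz":-0.06},{"dx":0,"dy":0,"dz":0,"rx":0,"ry":0,"rz":-0.12},{"dx":0,"dy":0,"dz":0,"rx":0,"ry":0,"rz":-0.18}]'  >/dev/null
python3 chk.py .0422 && python3 -m inch '[{"dx":0,"dy":0,"dz":0,"rx":0,"ry":0,"rz":-0.06},{"dx":0,"dy":0,"dz":0,"rx":0,"ry":0,"rz":-0.12},{"dx":0,"dy":0,"dz":0,"rx":0,"ry":0,"rz":-0.18}]'  >/dev/null
python3 chk.py .0422 && python3 -m inch '[{"dx":0,"dy":0,"dz":0,"rx":0,"ry":0,"rz":-0.06},{"dx":0,"dy":0,"dz":0,"rx":0,"ry":0,"rz":-0.12},{"dx":0,"dy":0,"dz":0,"rx":0,"ry":0,"rz":-0.18}]'  >/dev/null
python3 chk.py .0422 && python3 -m inch '[{"dx":0,"dy":0,"dz":0,"rx":0,"ry":0,"rz":-0.06},{"dx":0,"dy":0,"dz":0,"rx":0,"ry":0,"rz":-0.12},{"dx":0,"dy":0,"dz":0,"rx":0,"ry":0,"rz":-0.18}]'  >/dev/null
python3 chk.py .0422 && python3 -m inch '[{"dx":0,"dy":0,"dz":0,"rx":0,"ry":0,"rz":-0.06},{"dx":0,"dy":0,"dz":0,"rx":0,"ry":0,"rz":-0.12},{"dx":0,"dy":0,"dz":0,"rx":0,"ry":0,"rz":-0.18}]'  >/dev/null
python3 chk.py .0422
```

```text
z 0.0433 yaw -27.9 [4.1 0.9 9.5] T [ 0.28 -0.77 -0.05]
z 0.0404 yaw -12.4 [ 2.1 -0.9  1.7] T [-0.22 -0.51  0.03]
z 0.0404 yaw -12.4 [ 2.1 -0.9  1.7] T [-0.22 -0.51  0.03]
z 0.0404 yaw -12.4 [ 2.1 -0.9  1.7] T [-0.22 -0.51  0.03]
z 0.0404 yaw -12.4 [ 2.1 -0.9  1.7] T [-0.22 -0.51  0.03]
z 0.0404 yaw -12.4 [ 2.1 -0.9  1.7] T [-0.22 -0.51  0.03]
```

Dropped at yaw −12°. Push home, release, rise; then look over the stand.

```bash

python3 -m inch '[{"dx":0,"dy":0,"dz":0.003,"rx":0,"ry":0,"rz":0},{"dx":0,"dy":0,"dz":0.006,"rx":0,"ry":0,"rz":0},{"dx":0,"dy":0,"dz":0.0075,"rx":0,"ry":0,"rz":0},{"dx":0,"dy":0,"dz":0.0075,"rx":0,"ry":0,"rz":0}]'  >/dev/null
python3 chk.py .03
python3 -m inch '[{"dx":0,"dy":0,"dz":-0.003,"rx":0,"ry":0,"rz":0},{"dx":0,"dy":0,"dz":-0.003,"rx":0,"ry":0,"rz":0},{"dx":0,"dy":0,"dz":-0.003,"rx":0,"ry":0,"rz":0},{"dx":0,"dy":0,"dz":-0.003,"rx":0,"ry":0,"rz":0}]' 0 >/dev/null
python3 -m inch '[{"dx":0,"dy":0,"dz":-0.04,"rx":0,"ry":0,"rz":0},{"dx":0,"dy":0,"dz":-0.1,"rx":0,"ry":0,"rz":0},{"dx":0,"dy":0,"dz":-0.15,"rx":0,"ry":0,"rz":0},{"dx":0,"dy":0,"dz":-0.21,"rx":0,"ry":0,"rz":0},{"dx":0,"dy":0,"dz":-0.25,"rx":0,"ry":0,"rz":0}]' 0 >/dev/null
python3 p.py .56 -.01 .28 0
```

```text
z 0.0366 yaw -12.8 [-2.3 -2.  14.1] T [-0.32  0.39  0.09]
t 23.05 [ 0.6537 -0.1121  0.239 ] yaw -12.7 F [0.2 0.5 0.2] w 0.502 gf 0.0 q [-0.28  0.14  1.51 -0.    1.5  -0.06]
dx 0.0988 dy -0.1423 dz -0.0512 rx -0.0007 ry 0.0006 rz -0.1474
```

```bash

python3 -m inch '[{"dx":0.1,"dy":-0.1423,"dz":-0.0512,"rx":0,"ry":0,"rz":-0.1474},{"dx":0.1,"dy":-0.1423,"dz":-0.0512,"rx":0,"ry":0,"rz":-0.1474},{"dx":0.1,"dy":-0.1423,"dz":-0.0512,"rx":0,"ry":0,"rz":-0.1474},{"dx":0.1,"dy":-0.1423,"dz":-0.0512,"rx":0,"ry":0,"rz":-0.1474},{"dx":0.1,"dy":-0.1423,"dz":-0.0512,"rx":0,"ry":0,"rz":-0.1474}]'  >/dev/null
python3 p.py .5 .12 .28 0; python3 -m inch '[{"dx":0.15,"dy":-0.07,"dz":0,"rx":0,"ry":0,"rz":0},{"dx":0.15,"dy":-0.07,"dz":0,"rx":0,"ry":0,"rz":0},{"dx":0.15,"dy":-0.07,"dz":0,"rx":0,"ry":0,"rz":0},{"dx":0.15,"dy":-0.07,"dz":0,"rx":0,"ry":0,"rz":0},{"dx":0.15,"dy":-0.07,"dz":0,"rx":0,"ry":0,"rz":0}]' 1  >/dev/null
python3 -m inch '[{"dx":0,"dy":0,"dz":0,"rx":0,"ry":0,"rz":0},{"dx":0,"dy":0,"dz":0,"rx":0,"ry":0,"rz":0},{"dx":0,"dy":0,"dz":0,"rx":0,"ry":0,"rz":0}]' >/dev/null
python3 - <<'E'
from h import *
i=optics.camera_info("wrist");a=optics.grab_frame("wrist");save("bd",a);st();print(state()["tool_rot"].round(4))
for n in ("keeper_board","bench_dogs","skewer_box"):
  for d in nets.outline_of("wrist",n):
    print(n,round(d["confidence"],2),np.round(d["bbox"]),np.median(a[d["pixels"]],0))
E
```

```text
t 23.55 [ 0.5594 -0.0086  0.2769] yaw 0.1 F [-0.8 -0.3 -0.6] w 0.502 gf 0.0 q [-0.15 -0.12  1.71 -0.    1.56 -0.15]
dx 0.1608 dy -0.0740 dz -0.0036 rx -0.0024 ry 0.0002 rz 0.0008
t 24.40 [0.504  0.11   0.2769] yaw -0.1 F [-0.6  0.4  0.4] w 1.004 gf 0.0 q [ 0.07 -0.23  1.8   0.    1.57  0.07]
[-0.0016  0.7076  0.7066 -0.0017]
keeper_board 0.8 [220. 123.  45. 169.] [227. 206. 169.]
bench_dogs 0.6 [216.  55. 132.  24.] [197. 196. 203.]
skewer_box 0.67 [208.  32.  45.  64.] [222. 219. 211.]
```

View pics/bd.png

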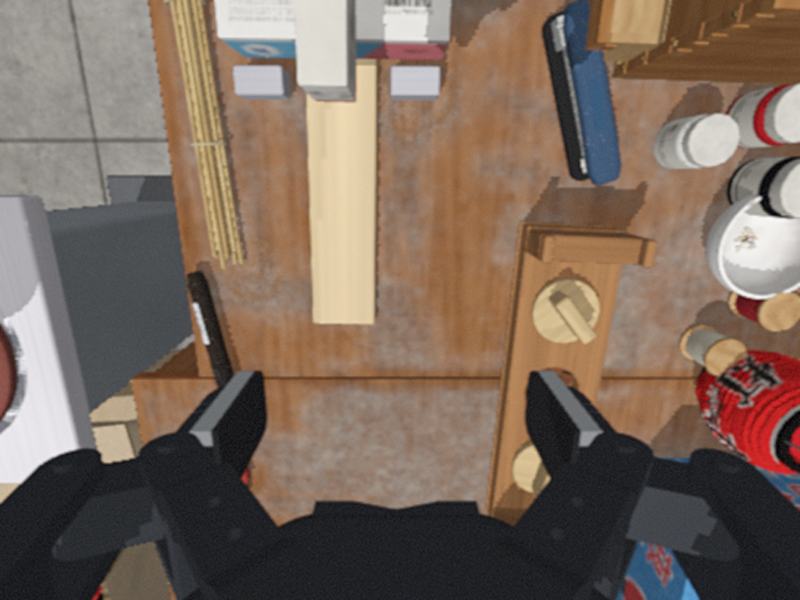

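```bash
python3 - <<'E'
from h import *
i=optics.camera_info("wrist");k=.64
for n,us,z in(("near",((313,324),(375,324)),.012),("y100",((308,100),(377,100)),.012),("dogL",((235,66),(287,96)),.028),("dogR",((391,66),(440,96)),.028),("up box top near",((297,86),(355,86)),.13),("hub3 flange",((566,309),),.032),("post3 top l/r",((540,237),(655,240)),.073)):
    print(n,w2(i,np.array(us)*k,z).round(4).tolist())
plan(.456,.13,.05,0)
E
```

```text
near [[0.4211, 0.0385, 0.012], [0.4822, 0.0386, 0.012]]
y100 [[0.4275, 0.2416, 0.012], [0.4866, 0.2416, 0.012]]
dogL [[0.3728, 0.2646, 0.028], [0.4134, 0.2423, 0.028]]
dogR [[0.4989, 0.2644, 0.028], [0.5391, 0.2422, 0.028]]
up box top near [[0.4434, 0.2319, 0.13], [0.4785, 0.2319, 0.13]]
hub3 flange [[0.6603, 0.0604, 0.032]]
post3 top l/r [[0.6169, 0.1328, 0.073], [0.7079, 0.1304, 0.073]]
dx 0.0122 dy -0.0292 dz 0.1420 rx -0.0029 ry -0.0000 rz -0.0002
dx 0.0122 dy -0.0299 dz 0.1419 rx 0.0000 ry 0.0000 rz -0.0002
```

```bash

python3 -m inch '[{"dx":0.0122,"dy":-0.031,"dz":0.142,"rx":-0.0029,"ry":0,"rz":0.0175},{"dx":0.0122,"dy":-0.031,"dz":0.142,"rx":-0.0029,"ry":0,"rz":0.0175},{"dx":0.0122,"dy":-0.031,"dz":0.142,"rx":-0.0029,"ry":0,"rz":0.0175},{"dx":0.0122,"dy":-0.031,"dz":0.142,"rx":-0.0029,"ry":0,"rz":0.0175}]' 0.8 >/dev/null
python3 -m inch '[{"dx":0.0122,"dy":-0.031,"dz":0.13,"rx":0,"ry":0,"rz":0},{"dx":0.0122,"dy":-0.031,"dz":0.13,"rx":0,"ry":0,"rz":0},{"dx":0.0122,"dy":-0.031,"dz":0.13,"rx":0,"ry":0,"rz":0},{"dx":0.0122,"dy":-0.031,"dz":0.13,"rx":0,"ry":0,"rz":0},{"dx":0.0122,"dy":-0.031,"dz":0.13,"rx":0,"ry":0,"rz":0}]' >/dev/null
python3 p.py .4541 .13 -.003 -1.5
```

```text
t 25.45 [0.4573 0.1312 0.0635] yaw -1.5 F [-0.5 -0.9  0.4] w 0.900 gf 0.0 q [ 0.12 -0.15  2.1  -0.    1.18  0.15]
dx -0.0017 dy -0.0045 dz 0.0830 rx 0.0042 ry -0.0005 rz -0.0000
```

```bash

python3 -m inch '[{"dx":-0.0017,"dy":-0.0042,"dz":0.03,"rx":0.003,"ry":0,"rz":0},{"dx":-0.0017,"dy":-0.0042,"dz":0.055,"rx":0.003,"ry":0,"rz":0},{"dx":-0.0017,"dy":-0.0042,"dz":0.07,"rx":0.003,"ry":0,"rz":0},{"dx":-0.0017,"dy":-0.0042,"dz":0.07,"rx":0.003,"ry":0,"rz":0},{"dx":-0.0017,"dy":-0.0042,"dz":0.07,"rx":0.003,"ry":0,"rz":0}]' >/dev/null
python3 p.py .4541 .13 -.003 -1.5
python3 - <<'E'
from h import *
i=optics.camera_info("wrist");a=optics.grab_frame("wrist");save("bd2",a)
E
```

```text
t 25.95 [0.4521 0.1299 0.0053] yaw -1.5 F [-0.9 -0.   0.5] w 0.901 gf 0.0 q [ 0.12 -0.05  2.13  0.    1.07  0.15]
dx 0.0002 dy 0.0025 dz 0.0103 rx -0.0012 ry -0.0003 rz -0.0000
```

View pics/bd2.png

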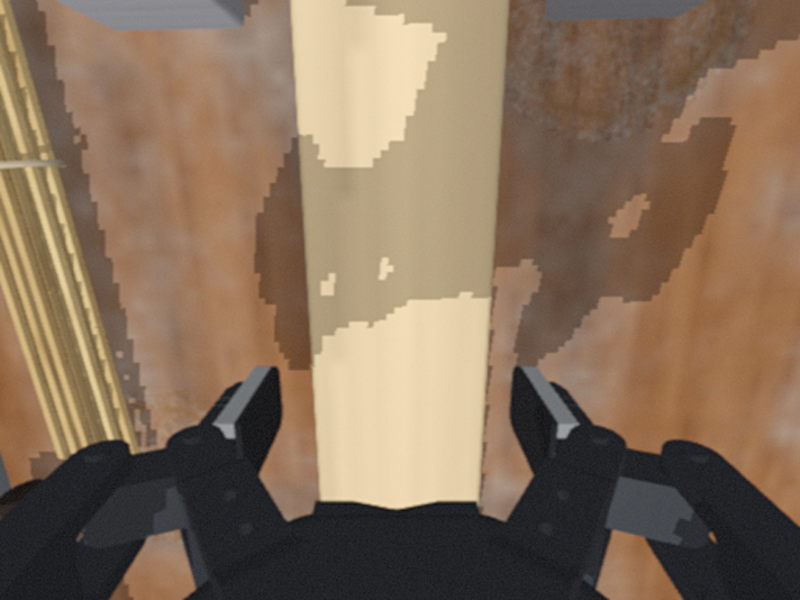

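```bash

python3 -m inch '[{"dx":0,"dy":0.0012,"dz":0.005,"rx":0,"ry":0,"rz":0},{"dx":0,"dy":0.0012,"dz":0.0085,"rx":0,"ry":0,"rz":0},{"dx":0,"dy":0.0012,"dz":0.0085,"rx":0,"ry":0,"rz":0}]'|tail -3
python3 -m inch '[{"dx":0,"dy":0,"dz":0,"rx":0,"ry":0,"rz":0},{"dx":0,"dy":0,"dz":0,"rx":0,"ry":0,"rz":0},{"dx":0,"dy":0,"dz":0,"rx":0,"ry":0,"rz":0},{"dx":0,"dy":0,"dz":0,"rx":0,"ry":0,"rz":0}]' -1; python3 p.py
```

```text
contact_force: [0.0, 0.8, -0.4]
gripper_width: 0.902
grasp_force: 0.0
time: 26.7
tool_pos: [0.4518, 0.1298, -0.0027]
tool_rot: [-0.001, 0.716, 0.698, -0.001]
contact_force: [-0.9, -0.7, 4.1]
gripper_width: 0.68
grasp_force: 64.7
t 26.70 [ 0.4518  0.1298 -0.0027] yaw -1.5 F [-0.9 -0.7  4.1] w 0.680 gf 64.7 q [ 0.12 -0.04  2.13  0.    1.05  0.15]
```

```bash

python3 -m inch '[{"dx":-0.006,"dy":0,"dz":0,"rx":0,"ry":0,"rz":0},{"dx":-0.015,"dy":0,"dz":0,"rx":0,"ry":0,"rz":0},{"dx":-0.025,"dy":0,"dz":0,"rx":0,"ry":0,"rz":0},{"dx":-0.037,"dy":0,"dz":0,"rx":0,"ry":0,"rz":0},{"dx":-0.05,"dy":0,"dz":0,"rx":0,"ry":0,"rz":0}]'|tail -3;python3 p.py
python3 -m inch '[{"dx":-0.0125,"dy":0,"dz":0,"rx":0,"ry":0,"rz":0},{"dx":-0.025,"dy":0,"dz":0,"rx":0,"ry":0,"rz":0},{"dx":-0.0375,"dy":0,"dz":0,"rx":0,"ry":0,"rz":0},{"dx":-0.05,"dy":0,"dz":0,"rx":0,"ry":0,"rz":0}]' >/dev/null;python3 p.py
python3 - <<'E'
from h import *
i=optics.camera_info("side");a=optics.grab_frame("side");save("side1",a[180:330,170:370])
E
```

```text
contact_force: [0.6, 5.9, 4.9]
gripper_width: 0.684
grasp_force: 64.9
t 27.20 [ 0.4508  0.0899 -0.0027] yaw -1.5 F [0.6 5.9 4.9] w 0.684 gf 64.9 q [ 0.03 -0.06  2.16  0.    1.05  0.06]
t 27.60 [ 0.4497  0.0498 -0.0027] yaw -1.5 F [-0.2  5.9  5.3] w 0.680 gf 65.0 q [-0.06 -0.08  2.17  0.    1.05 -0.03]
```

View pics/side1.png

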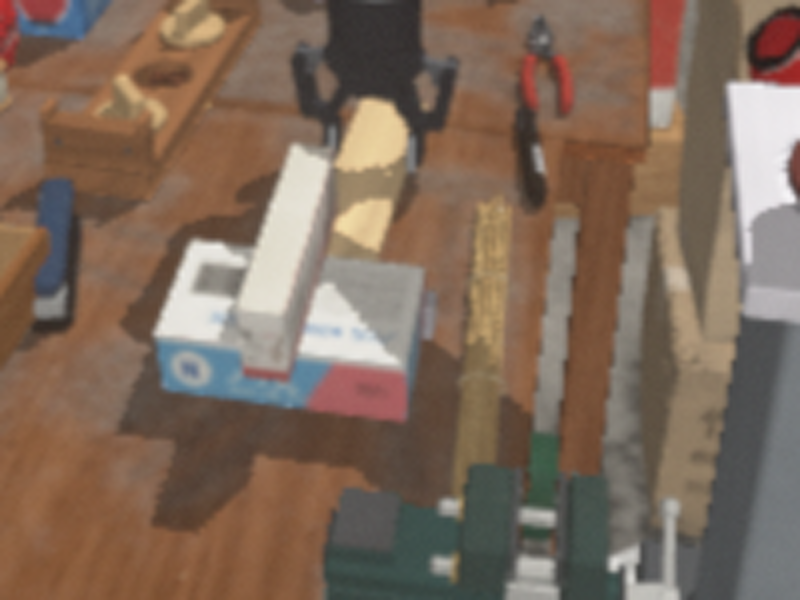

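```bash

python3 -m inch '[{"dx":-0.008,"dy":0,"dz":0,"rx":0,"ry":0,"rz":0},{"dx":-0.016,"dy":0,"dz":0,"rx":0,"ry":0,"rz":0},{"dx":-0.024,"dy":0,"dz":0,"rx":0,"ry":0,"rz":0},{"dx":-0.032,"dy":0,"dz":0,"rx":0,"ry":0,"rz":0},{"dx":-0.04,"dy":0,"dz":0,"rx":0,"ry":0,"rz":0}]' >/dev/null;python3 p.py
python3 -m inch '[{"dx":-0.01,"dy":0,"dz":0,"rx":0,"ry":0,"rz":0},{"dx":-0.022,"dy":0,"dz":0,"rx":0,"ry":0,"rz":0},{"dx":-0.036,"dy":0,"dz":0,"rx":0,"ry":0,"rz":0},{"dx":-0.05,"dy":0,"dz":0,"rx":0,"ry":0,"rz":0},{"dx":-0.06,"dy":0,"dz":0,"rx":0,"ry":0,"rz":0}]' >/dev/null
python3 -m inch '[{"dx":0,"dy":0,"dz":0,"rx":0,"ry":0,"rz":0},{"dx":0,"dy":0,"dz":0,"rx":0,"ry":0,"rz":0}]' >/dev/null;python3 p.py
python3 -m inch '[{"dx":0,"dy":0,"dz":0,"rx":0,"ry":0,"rz":0},{"dx":0,"dy":0,"dz":0,"rx":0,"ry":0,"rz":0},{"dx":0,"dy":0,"dz":0,"rx":0,"ry":0,"rz":0}]' 0.8 >/dev/null
python3 -m inch '[{"dx":0,"dy":0,"dz":-0.03,"rx":0,"ry":0,"rz":0},{"dx":0,"dy":0,"dz":-0.07,"rx":0,"ry":0,"rz":0},{"dx":0,"dy":0,"dz":-0.1,"rx":0,"ry":0,"rz":0},{"dx":0,"dy":0,"dz":-0.1,"rx":0,"ry":0,"rz":0},{"dx":0,"dy":0,"dz":-0.1,"rx":0,"ry":0,"rz":0}]' >/dev/null
python3 - <<'E'
from h import *
i=optics.camera_info("wrist");a=optics.grab_frame("wrist");b=optics.grab_frame("side");save("bd3",a);st();print(state()["tool_rot"].round(4))
cv2.imwrite("pics/bd3s.png",np.hstack([cv2.resize(a[:,:,::-1],(448,336)),cv2.resize(b[180:330,190:340,::-1],(336,336))]))
# board blob in wrist image
for d in nets.outline_of("wrist","keeper_board"): print(round(d["confidence"],2),np.round(d["bbox"]),w2(i,[d["bbox"][:2]],.012).round(4))
E
```

```text
t 28.15 [ 0.4488  0.0175 -0.0027] yaw -1.5 F [-0.4  3.6  5.8] w 0.684 gf 65.0 q [-0.13 -0.09  2.18  0.    1.05 -0.1 ]
t 28.85 [ 0.4475 -0.0318 -0.0027] yaw -1.5 F [-0.6 -2.2  5.8] w 0.684 gf 65.0 q [-0.24 -0.09  2.18 -0.    1.05 -0.21]
t 29.75 [ 0.4463 -0.0299  0.0752] yaw -1.5 F [-1.1 -0.3  0.1] w 0.897 gf 0.0 q [-0.23 -0.23  2.15 -0.    1.23 -0.21]
[-0.0028  0.7162  0.6979 -0.0024]
0.91 [255. 153.  93. 306.] [[0.4496 0.0106 0.012 ]]
```

View pics/bd3s.png

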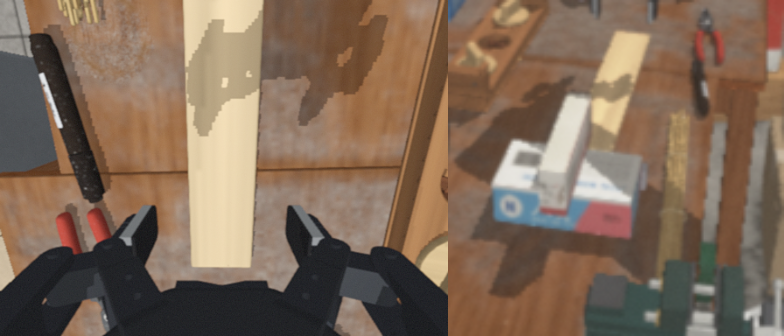

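```bash
python3 - <<'E'
from h import *
i=optics.camera_info("wrist")
P=w2(i,[(219.4,304),(290.3,304)],.012);print(P.round(4))
m=nets.outline_of("wrist","keeper_board")[0]["pixels"].astype(np.uint8)
pts=cv2.findContours(m,0,2)[0];c=max(pts,key=cv2.contourArea)[:,0]
W=w2(i,c,.012)
L=[];
for y in (10,60,110,160,210,260):
    x=np.nonzero(m[y])[0];q=w2(i,[(x.min(),y),(x.max()+1,y)],.012);L.append(q.mean(0)[:2]);print(q.round(4)[:,:2].tolist())
L=np.array(L);f=np.polyfit(L[:,1],L[:,0],1);print("slope deg",np.degrees(np.arctan(f[0])),"x@.043",np.polyval(f,.043)); print("near y",W[:,1].min())
yc=W[:,1].min()+.165
plan(np.polyval(f,.043),.043,.05,-1.5)
E
```

```text
[[ 0.414  -0.1187  0.012 ]
 [ 0.4751 -0.1199  0.012 ]]
[[0.4204, 0.1041], [0.4796, 0.1024]]
[[0.419, 0.0745], [0.4776, 0.0729]]
[[0.4182, 0.0422], [0.4774, 0.0406]]
[[0.4174, 0.0066], [0.4758, 0.0052]]
[[0.4156, -0.0326], [0.4755, -0.034]]
[[0.4145, -0.0762], [0.4736, -0.0775]]
slope deg 1.7830014963870464 x@.043 0.4478122833265034
near y -0.12084627361590197
dx 0.0912 dy -0.0002 dz 0.0314 rx -0.0051 ry -0.0004 rz 0.0001
```

```bash

python3 -m inch '[{"dx":0.06,"dy":0.0008,"dz":0,"rx":-0.005,"ry":0,"rz":0},{"dx":0.095,"dy":0.0008,"dz":0.03,"rx":-0.005,"ry":0,"rz":0},{"dx":0.095,"dy":0.0008,"dz":0.06,"rx":-0.005,"ry":0,"rz":0},{"dx":0.095,"dy":0.0008,"dz":0.085,"rx":-0.005,"ry":0,"rz":0},{"dx":0.095,"dy":0.0008,"dz":0.085,"rx":-0.005,"ry":0,"rz":0}]' >/dev/null
python3 -m inch '[{"dx":0,"dy":0,"dz":0,"rx":0,"ry":0,"rz":0},{"dx":0,"dy":0,"dz":0,"rx":0,"ry":0,"rz":0}]' >/dev/null;python3 p.py .448 .046 -.003 -1.6
```

```text
t 30.55 [0.4506 0.0455 0.0097] yaw -1.5 F [ 0.3 -1.   1.1] w 0.902 gf 0.0 q [-0.06 -0.11  2.17  0.    1.07 -0.04]
dx 0.0005 dy -0.0034 dz 0.0158 rx 0.0030 ry 0.0000 rz 0.0010
```

```bash

python3 -m inch '[{"dx":0,"dy":-0.0012,"dz":0.008,"rx":0.002,"ry":0,"rz":0},{"dx":0,"dy":-0.0012,"dz":0.0155,"rx":0.002,"ry":0,"rz":0},{"dx":0,"dy":-0.0012,"dz":0.0155,"rx":0.002,"ry":0,"rz":0}]' >/dev/null;python3 p.py
python3 -m inch '[{"dx":0,"dy":0,"dz":0,"rx":0,"ry":0,"rz":0},{"dx":0,"dy":0,"dz":0,"rx":0,"ry":0,"rz":0},{"dx":0,"dy":0,"dz":0,"rx":0,"ry":0,"rz":0},{"dx":0,"dy":0,"dz":0,"rx":0,"ry":0,"rz":0}]' -1 >/dev/null; python3 p.py
python3 -m inch '[{"dx":0,"dy":0,"dz":-0.03,"rx":0,"ry":0,"rz":0},{"dx":0,"dy":0,"dz":-0.06,"rx":0,"ry":0,"rz":0},{"dx":0,"dy":0,"dz":-0.1,"rx":0,"ry":0,"rz":0},{"dx":0,"dy":0,"dz":-0.14,"rx":0,"ry":0,"rz":0},{"dx":0,"dy":0,"dz":-0.15,"rx":0,"ry":0,"rz":0}]' >/dev/null;python3 p.py .6585 -.0285 .115 -2.1
```

```text
t 30.85 [ 0.4482  0.0457 -0.0044] yaw -1.5 F [0.4 0.6 0.9] w 0.903 gf 0.0 q [-0.06 -0.08  2.18  0.    1.05 -0.04]
t 31.25 [ 0.4495  0.0457 -0.0031] yaw -1.5 F [ 0.8 -1.6  1.9] w 0.681 gf 65.5 q [-0.06 -0.08  2.18 -0.    1.05 -0.04]
t 31.75 [0.451  0.0457 0.1199] yaw -1.5 F [ 0.4 -0.7 -1.6] w 0.687 gf 65.2 q [-0.06 -0.29  2.11  0.    1.31 -0.04]
dx -0.0430 dy 0.1308 dz 0.0039 rx 0.0044 ry 0.0001 rz 0.0035
dx -0.0423 dy 0.1311 dz 0.0031 rx 0.0000 ry 0.0000 rz 0.0035
```

```bash

python3 -m inch '[{"dx":-0.012,"dy":0.035,"dz":0,"rx":0.003,"ry":0,"rz":0},{"dx":-0.024,"dy":0.075,"dz":0,"rx":0.003,"ry":0,"rz":0.007},{"dx":-0.036,"dy":0.115,"dz":0,"rx":0.003,"ry":0,"rz":0.007},{"dx":-0.048,"dy":0.15,"dz":0,"rx":0.003,"ry":0,"rz":0.007},{"dx":-0.058,"dy":0.18,"dz":0,"rx":0.003,"ry":0,"rz":0.007}]' >/dev/null
python3 -m inch '[{"dx":-0.009,"dy":0.03,"dz":0,"rx":0,"ry":0,"rz":0},{"dx":-0.018,"dy":0.055,"dz":0,"rx":0,"ry":0,"rz":0},{"dx":-0.027,"dy":0.08,"dz":0,"rx":0,"ry":0,"rz":0},{"dx":-0.027,"dy":0.08,"dz":0,"rx":0,"ry":0,"rz":0},{"dx":-0.027,"dy":0.08,"dz":0,"rx":0,"ry":0,"rz":0}]' >/dev/null
python3 -m inch '[{"dx":0,"dy":0,"dz":0,"rx":0,"ry":0,"rz":0},{"dx":0,"dy":0,"dz":0,"rx":0,"ry":0,"rz":0}]' >/dev/null
python3 p.py .6585 -.0285 .075 -2.1
python3 - <<'E'
from h import *
for n in("wrist","scene","side"):
    i=optics.camera_info(n);a=optics.grab_frame(n)
    cv2.imwrite("pics/hold_%s.png"%n,a[:,:,::-1])
    for d in nets.outline_of(n,"keeper_board")[:2]: print(n,round(d["confidence"],2),np.round(d["bbox"]))
    s=state()["tool_pos"];c=np.cos(np.radians(-2.1));q=np.sin(np.radians(-2.1))
    z=s[2]+.003+.012
    print("expect corners",px(i,[[s[0]+u*c-v*q,s[1]+u*q+v*c,z] for u,v in((-.03,-.165),(.03,-.165),(.03,.165),(-.03,.165))]).round(1).tolist())
E
```

```text
t 32.95 [ 0.6538 -0.0278  0.1155] yaw -2.1 F [-0.4  0.  -1.5] w 0.675 gf 65.1 q [-0.16  0.22  1.63 -0.    1.3  -0.12]
dx -0.0006 dy 0.0062 dz 0.0505 rx -0.0038 ry -0.0001 rz 0.0003
wrist 0.81 [254. 163. 149. 325.]
expect corners [[209.1, 477.6], [298.9, 478.3], [342.9, -174.8], [168.2, -174.0]]
scene 0.75 [299. 166.  78.  75.]
expect corners [[321.8, 202.6], [340.8, 194.4], [275.9, 124.6], [259.0, 130.2]]
side 0.94 [207. 175.  49.  46.]
expect corners [[231.2, 154.5], [216.5, 153.3], [182.9, 192.4], [201.1, 194.5]]
```

```bash

python3 -m inch '[{"dx":-0.0006,"dy":0.0052,"dz":0.015,"rx":-0.003,"ry":0,"rz":0},{"dx":-0.0006,"dy":0.0052,"dz":0.03,"rx":-0.003,"ry":0,"rz":0},{"dx":-0.0006,"dy":0.0052,"dz":0.045,"rx":-0.003,"ry":0,"rz":0},{"dx":-0.0006,"dy":0.0052,"dz":0.06,"rx":-0.003,"ry":0,"rz":0},{"dx":-0.0006,"dy":0.0052,"dz":0.06,"rx":-0.003,"ry":0,"rz":0}]' >/dev/null
python3 p.py .6585 -.0285 .0583 -2.1
python3 -m inch '[{"dx":0,"dy":0,"dz":0.004,"rx":0,"ry":0,"rz":0},{"dx":0,"dy":0,"dz":0.008,"rx":0,"ry":0,"rz":0},{"dx":0,"dy":0,"dz":0.01,"rx":0,"ry":0,"rz":0},{"dx":0,"dy":0,"dz":0.01,"rx":0,"ry":0,"rz":0}]' >/dev/null
python3 p.py .6585 -.0285 .0583 -2.1
```

```text
t 33.75 [ 0.6565 -0.0286  0.0643] yaw -2.1 F [-0.  -1.  -1.5] w 0.680 gf 65.1 q [-0.16  0.28  1.65 -0.    1.22 -0.12]
dx 0.0002 dy 0.0025 dz 0.0075 rx -0.0039 ry -0.0004 rz 0.0000
t 34.15 [ 0.6588 -0.0289  0.0602] yaw -2.1 F [ 0.1 -0.4 -1. ] w 0.684 gf 65.1 q [-0.16  0.28  1.65 -0.    1.2  -0.12]
dx 0.0005 dy -0.0004 dz 0.0023 rx 0.0002 ry 0.0000 rz 0.0001
```

```bash

python3 -m inch '[{"dx":0,"dy":0,"dz":0.001,"rx":0,"ry":0,"rz":0},{"dx":0,"dy":0,"dz":0.002,"rx":0,"ry":0,"rz":0},{"dx":0,"dy":0,"dz":0.002,"rx":0,"ry":0,"rz":0}]' >/dev/null
python3 p.py 
python3 -m inch '[{"dx":0,"dy":0,"dz":0.001,"rx":0,"ry":0,"rz":0},{"dx":0,"dy":0,"dz":0.001,"rx":0,"ry":0,"rz":0},{"dx":0,"dy":0,"dz":0.001,"rx":0,"ry":0,"rz":0}]' >/dev/null
python3 p.py
```

```text
t 34.45 [ 0.6587 -0.0289  0.0585] yaw -2.1 F [-0.1 -0.4 -1.2] w 0.678 gf 65.1 q [-0.16  0.29  1.65 -0.    1.2  -0.12]
t 34.75 [ 0.6589 -0.0289  0.0579] yaw -2.1 F [-0.6 -0.3 -0. ] w 0.685 gf 65.2 q [-0.16  0.29  1.65 -0.    1.2  -0.12]
```

```bash

python3 -m inch '[{"dx":0,"dy":0,"dz":0.001,"rx":0,"ry":0,"rz":0},{"dx":0,"dy":0,"dz":0.001,"rx":0,"ry":0,"rz":0},{"dx":0,"dy":0,"dz":0.001,"rx":0,"ry":0,"rz":0}]' >/dev/null
python3 p.py
python3 -m inch '[{"dx":0,"dy":0,"dz":0,"rx":0,"ry":0,"rz":0},{"dx":0,"dy":0,"dz":0,"rx":0,"ry":0,"rz":0},{"dx":0,"dy":0,"dz":0,"rx":0,"ry":0,"rz":0},{"dx":0,"dy":0,"dz":0,"rx":0,"ry":0,"rz":0}]' 0.75 >/dev/null
python3 p.py
python3 -m inch '[{"dx":0,"dy":0,"dz":-0.02,"rx":0,"ry":0,"rz":0},{"dx":0,"dy":0,"dz":-0.05,"rx":0,"ry":0,"rz":0},{"dx":0,"dy":0,"dz":-0.1,"rx":0,"ry":0,"rz":0},{"dx":0,"dy":0,"dz":-0.16,"rx":0,"ry":0,"rz":0},{"dx":0,"dy":0,"dz":-0.22,"rx":0,"ry":0,"rz":0}]' >/dev/null
python3 -m inch '[{"dx":0.06,"dy":-0.06,"dz":-0.06,"rx":0,"ry":0,"rz":0},{"dx":0.08,"dy":-0.1,"dz":-0.1,"rx":0,"ry":0,"rz":0},{"dx":0.08,"dy":-0.1,"dz":-0.1,"rx":0,"ry":0,"rz":0},{"dx":0.08,"dy":-0.1,"dz":-0.1,"rx":0,"ry":0,"rz":0},{"dx":0.08,"dy":-0.1,"dz":-0.1,"rx":0,"ry":0,"rz":0}]' >/dev/null
python3 -m inch '[{"dx":0,"dy":0,"dz":0,"rx":0,"ry":0,"rz":0},{"dx":0,"dy":0,"dz":0,"rx":0,"ry":0,"rz":0},{"dx":0,"dy":0,"dz":0,"rx":0,"ry":0,"rz":0},{"dx":0,"dy":0,"dz":0,"rx":0,"ry":0,"rz":0}]' >/dev/null
python3 - <<'E'
from h import *
st()
for n in("wrist","scene","side"):
    i=optics.camera_info(n);a=optics.grab_frame(n);cv2.imwrite("pics/end_%s.png"%n,a[:,:,::-1])
    for o in("keeper_board","paste_box","skewer_box","glue_stick"):
        print(n,o,[(round(d["confidence"],2),np.round(d["bbox"]).tolist()) for d in nets.outline_of(n,o)[:2]])
    c=np.cos(np.radians(-2.1));q=np.sin(np.radians(-2.1));z=.073
    print("board expect",px(i,[[.6585+u*c-v*q,-.0285+u*q+v*c,z] for u,v in((-.03,-.165),(.03,-.165),(.03,.165),(-.03,.165))]).round(1).tolist())
    print("cheek tops",px(i,[[.6585+u*c-v*q,-.0285+u*q+v*c,z] for u,v in((-.037,-.161),(.037,-.161),(.037,.161),(-.037,.161))]).round(1).tolist())
i=optics.camera_info("wrist");m=nets.outline_of("wrist","keeper_board")
if m:
    m=m[0]["pixels"];L=[]
    for y in range(0,384,30):
        x=np.nonzero(m[y])[0]
        if len(x)>10: Q=w2(i,[(x.min(),y),(x.max()+1,y)],.073);print(y,Q.round(4)[:,:2].tolist())
E
```

```text
t 35.05 [ 0.6589 -0.0289  0.0579] yaw -2.1 F [-2.8 -0.2  5.4] w 0.682 gf 65.9 q [-0.16  0.29  1.65 -0.    1.2  -0.12]
t 35.45 [ 0.6586 -0.0289  0.0565] yaw -2.1 F [-0.2  0.4 -0.2] w 0.877 gf 0.0 q [-0.16  0.29  1.65 -0.    1.2  -0.12]
t 36.85 [0.5812 0.0376 0.3118] yaw -2.1 F [-0.6  0.2 -0.6] w 0.873 gf 0.0 q [-0.06 -0.08  1.61 -0.    1.61 -0.03]
wrist keeper_board [(0.85, [312.0, 200.0, 58.0, 215.0])]
wrist paste_box []
wrist skewer_box [(0.49, [147.0, 5.0, 31.0, 10.0])]
wrist glue_stick [(0.37, [147.0, 4.0, 31.0, 9.0])]
board expect [[284.6, 305.0], [322.0, 305.0], [339.5, 85.5], [292.5, 85.5]]
cheek tops [[280.3, 302.9], [326.6, 302.9], [344.7, 88.8], [286.9, 88.9]]
scene keeper_board [(0.85, [300.0, 181.0, 76.0, 72.0])]
scene paste_box [(0.96, [185.0, 141.0, 60.0, 40.0])]
scene skewer_box [(0.61, [185.0, 130.0, 34.0, 40.0])]
scene glue_stick [(0.65, [372.0, 277.0, 15.0, 28.0])]
board expect [[319.9, 216.4], [338.1, 208.4], [276.0, 138.9], [259.7, 144.5]]
cheek tops [[316.9, 216.4], [339.3, 206.5], [278.5, 138.9], [258.3, 145.9]]
side keeper_board [(0.93, [205.0, 191.0, 47.0, 48.0])]
side paste_box [(0.59, [243.0, 265.0, 68.0, 40.0])]
side skewer_box [(0.73, [243.0, 249.0, 26.0, 57.0])]
side glue_stick [(0.58, [239.0, 154.0, 7.0, 17.0])]
board expect [[230.8, 168.1], [216.3, 166.8], [183.6, 208.3], [201.3, 210.5]]
cheek tops [[232.2, 168.7], [214.4, 167.0], [182.1, 207.4], [203.8, 210.1]]
90 [[0.6357, 0.1326], [0.6935, 0.1304]]
120 [[0.6332, 0.0952], [0.694, 0.093]]
150 [[0.6318, 0.0556], [0.6931, 0.0534]]
180 [[0.629, 0.0137], [0.6907, 0.0114]]
210 [[0.6275, -0.031], [0.6882, -0.0332]]
240 [[0.6258, -0.0785], [0.6841, -0.0806]]
270 [[0.6226, -0.1291], [0.6827, -0.1313]]
300 [[0.6206, -0.1833], [0.6829, -0.1856]]
```

```bash
python3 -c "
from plant import ticket
print(ticket.job_done())"
```

```text
the job is handed in; nothing more can be done
None
```

I seated both wooden hubs flush in wells 1 and 3, laid the keeper board across the end posts, and handed the job in at about 37 s; the final camera readings show the board level and both the cartons and glue stick still standing, though I did not view the last pictures and no verdict came back.

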